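Load the nest tray, shuttle it under the cigar banding head and start the machine

TASK

The banding machine's shuttle was left under the head: pull up its red plunger knob, draw the empty shuttle out to the loading position by the infeed ledge and let the plunger lock it there, and put every loose cigar into a nest of its own in the wooden tray while the tray stands on the ledge. Then slide the loaded tray, without lifting it clear or tipping it, over the small step onto the locked shuttle until its nose is home against the stop. Finally pull the plunger again, take the shuttle back under the head, let the plunger lock it there and, with every cigar still in its nest, press the green start button right down; leave the bundle, the paste jar and the cardboard box where they are.

Things in the scene. Friction and masses are not known exactly. Their poses are not given: they have to be found in the camera images.
- bander: green banding machine with a wooden infeed ledge, fixed, in a new place each run (yaw within 0.05). Origin on the table; x away from the robot, y left, z up: 'machine axes', used by all its points. The shuttle runs on rods along y, from beside the ledge (loading position) towards -y to under the head (banding position). Footprint x -85 to 155, y -415 to 341 mm
- ledge_edge (a point): middle of the ledge's edge towards the shuttle, on its top (machine 0, 71, 45 mm). The ledge is a flat board without fences: from this point y 0 to 270, x +-85 mm. With the shuttle at the loading position there is a 6 mm gap at -y and then its deck, 5 mm higher than the ledge
- shuttle_deck (a point): point on top of the aluminium shuttle deck (z 50 mm) where the tray's origin lies when the tray is home; moves with the shuttle (machine y -63 mm at loading), machine axes. From it: deck x +-80, y -102 to 128; black stop 16 mm high, face at y -92; steel side fences 14 mm high, inner faces x +-65 from y -87 to 83, flaring to about +-74 at y 126
- head (a point): front lower edge of the banding head, middle (machine 55, -183, 120 mm). The head spreads from it x 0 to 100, y +-95, z 0 to 83 mm, with four rubber pads hanging 20 mm below it at x 13; its column stands behind, x 50 to 100, down to the table. It covers only the far ends of the cigars
- shuttle (a joint): travel of the shuttle in m along machine -y: 0 = loading position, 0.12 = banding position, each where the plunger's pin meets its 11 mm wide slot in the index rail; limits -0.006 and 0.126. Starts at 0.12. Drag 2 N, a few N more while the pin rubs on the rail. Moves only with the pin out of its slot
- plunger (a joint): lift of the spring plunger in m: 0 = pin fully down in a slot (shuttle locked, 1.5 mm of play), 0.008 = pin on top of the rail between the slots, 0.012 = pulled right up. Spring 4 N at 0, 8.5 N at 0.012: let go, the pin goes down by itself and drops into a slot that it is within about 2 mm of
- knob_grip (a point): middle of the red plunger knob, an upright cylinder 28 mm across, 22 mm tall, on the right-hand (-y) tongue of the shuttle: machine x -35, y -190 at loading, -310 at banding; z 91 mm, plus the lift. Held up, it draws the shuttle along. Under it a housing 20 mm across tops out 21 mm below this point; tongue 41 mm below
- start (a joint): travel of the green start button in m: 0 = up, 0.006 = fully down (counts as pressed from 0.004). It springs back; fully down takes 5 N
- start_top (a point): middle of the top of the green start button, 32 mm across, pressed from above; on the grey control box at the right-hand end of the machine (machine x -55, y -385 mm; box 80 x 60 mm, 45 mm tall)
- tray: wooden nest tray, about 0.5 kg, plate 120 (x) x 220 (y) x 6 mm, on the ledge at the start, nose towards the shuttle. Origin on its underside, z up, y from nose (-92 mm) to tail (128). The last 12 mm of the nose turn up (8 mm clear at the tip) to ride over a step. Four nests across it at y -69, -23, 23, 69 mm
- nest (a point): a cigar's place in the nest at tray y 23 mm (the other nests are 46 mm apart along y): centre of a nested cigar, 21.5 mm above the tray's underside, cigar along x. Each nest is two white cradles at x +-36, 14 mm wide, floor 9.5 mm below and cheek tops 10 mm above this point, cheeks 22 mm apart at the floor, 30 at the top; the middle 58 mm of a cigar hangs free
- tray_grip (a point): middle of the tray's grip at its tail: upright dark wooden bar 70 mm long (x), 12 mm thick (y), at tray y 114 mm, from the plate to 48 mm above the tray's underside. This point is 36 mm above the underside; tray axes
- cigar1: box-pressed brown cigar, a soft-square rigid bar 110 x 19 x 19 mm, 20 g, lying loose. Origin at its centre, x along its length (either end may point either way and any side may be up). Absent (None from the start) in some runs
- cigar2: box-pressed brown cigar, a soft-square rigid bar 110 x 19 x 19 mm, 20 g, lying loose. Origin at its centre, x along its length (either end may point either way and any side may be up). Absent (None from the start) in some runs
- cigar3: box-pressed brown cigar, a soft-square rigid bar 110 x 19 x 19 mm, 20 g, lying loose. Origin at its centre, x along its length (either end may point either way and any side may be up). Absent (None from the start) in some runs
- cigar4: box-pressed brown cigar, a soft-square rigid bar 110 x 19 x 19 mm, 20 g, lying loose. Origin at its centre, x along its length (either end may point either way and any side may be up). Absent (None from the start) in some runs
- bundle: bystander: white paper-wrapped bundle of cigars, 140 x 105 x 90 mm, at the left of the table; origin under its middle
- paste: bystander: amber jar with a black lid, 56 mm across, 150 mm tall, beyond the ledge; origin under its middle
- offcuts: bystander: open cardboard box 120 x 160 x 70 mm at the right of the table; origin under its middle
Things that resemble listed ones, but are neither listed nor needed, are in the scene too. What is shaped like the cigar3 but blue or pink is not meant. What is shaped like the cigar2 but orange is not meant.

How it is judged:
On the way, in this order (a step that is already met when the one before it is completed fails the run):
1. the empty shuttle is locked at the loading position and every cigar lies in a nest of the tray, which still stands on the ledge (x of cigar1 in the frame of tray between -0.015 and 0.015 m and z of cigar1 in the frame of tray between 0.0175 and 0.0255 m and angle between the x axis of each of cigar1, cigar2, cigar3, cigar4 and the x axis of tray, either way round below 0.12 rad and (y of cigar1 in the frame of tray between -0.075 and -0.063 m or y of cigar1 in the frame of tray between -0.029 and -0.017 m or y of cigar1 in the frame of tray between 0.017 and 0.029 m or y of cigar1 in the frame of tray between 0.063 and 0.075 m) and x of cigar2 in the frame of tray between -0.015 and 0.015 m and z of cigar2 in the frame of tray between 0.0175 and 0.0255 m and (y of cigar2 in the frame of tray between -0.075 and -0.063 m or y of cigar2 in the frame of tray between -0.029 and -0.017 m or y of cigar2 in the frame of tray between 0.017 and 0.029 m or y of cigar2 in the frame of tray between 0.063 and 0.075 m) and x of cigar3 in the frame of tray between -0.015 and 0.015 m and z of cigar3 in the frame of tray between 0.0175 and 0.0255 m and (y of cigar3 in the frame of tray between -0.075 and -0.063 m or y of cigar3 in the frame of tray between -0.029 and -0.017 m or y of cigar3 in the frame of tray between 0.017 and 0.029 m or y of cigar3 in the frame of tray between 0.063 and 0.075 m) and x of cigar4 in the frame of tray between -0.015 and 0.015 m and z of cigar4 in the frame of tray between 0.0175 and 0.0255 m and (y of cigar4 in the frame of tray between -0.075 and -0.063 m or y of cigar4 in the frame of tray between -0.029 and -0.017 m or y of cigar4 in the frame of tray between 0.017 and 0.029 m or y of cigar4 in the frame of tray between 0.063 and 0.075 m) and value of joint shuttle between -0.004 and 0.004 m and value of joint plunger below 0.003 m and y of tray in the frame of ledge_edge above 0.07 m), for 0.2 s.
2. the tray with its cigars has been slid home against the stop of the shuttle, still locked at the loading position (x of cigar1 in the frame of tray between -0.015 and 0.015 m and z of cigar1 in the frame of tray between 0.0175 and 0.0255 m and angle between the x axis of each of cigar1, cigar2, cigar3, cigar4 and the x axis of tray, either way round below 0.12 rad and (y of cigar1 in the frame of tray between -0.075 and -0.063 m or y of cigar1 in the frame of tray between -0.029 and -0.017 m or y of cigar1 in the frame of tray between 0.017 and 0.029 m or y of cigar1 in the frame of tray between 0.063 and 0.075 m) and x of cigar2 in the frame of tray between -0.015 and 0.015 m and z of cigar2 in the frame of tray between 0.0175 and 0.0255 m and (y of cigar2 in the frame of tray between -0.075 and -0.063 m or y of cigar2 in the frame of tray between -0.029 and -0.017 m or y of cigar2 in the frame of tray between 0.017 and 0.029 m or y of cigar2 in the frame of tray between 0.063 and 0.075 m) and x of cigar3 in the frame of tray between -0.015 and 0.015 m and z of cigar3 in the frame of tray between 0.0175 and 0.0255 m and (y of cigar3 in the frame of tray between -0.075 and -0.063 m or y of cigar3 in the frame of tray between -0.029 and -0.017 m or y of cigar3 in the frame of tray between 0.017 and 0.029 m or y of cigar3 in the frame of tray between 0.063 and 0.075 m) and x of cigar4 in the frame of tray between -0.015 and 0.015 m and z of cigar4 in the frame of tray between 0.0175 and 0.0255 m and (y of cigar4 in the frame of tray between -0.075 and -0.063 m or y of cigar4 in the frame of tray between -0.029 and -0.017 m or y of cigar4 in the frame of tray between 0.017 and 0.029 m or y of cigar4 in the frame of tray between 0.063 and 0.075 m) and x of tray in the frame of shuttle_deck between -0.009 and 0.009 m and y of tray in the frame of shuttle_deck between -0.007 and 0.007 m and z of tray in the frame of shuttle_deck between -0.003 and 0.003 m and angle between the y axis of tray and the y axis of shuttle_deck, either way round below 0.08 rad and value of joint shuttle between -0.004 and 0.004 m and value of joint plunger below 0.003 m), for 0.2 s.
3. the green start button is pressed down while the shuttle is locked at the banding position with the loaded tray home on it (x of cigar1 in the frame of tray between -0.015 and 0.015 m and z of cigar1 in the frame of tray between 0.0175 and 0.0255 m and angle between the x axis of each of cigar1, cigar2, cigar3, cigar4 and the x axis of tray, either way round below 0.12 rad and (y of cigar1 in the frame of tray between -0.075 and -0.063 m or y of cigar1 in the frame of tray between -0.029 and -0.017 m or y of cigar1 in the frame of tray between 0.017 and 0.029 m or y of cigar1 in the frame of tray between 0.063 and 0.075 m) and x of cigar2 in the frame of tray between -0.015 and 0.015 m and z of cigar2 in the frame of tray between 0.0175 and 0.0255 m and (y of cigar2 in the frame of tray between -0.075 and -0.063 m or y of cigar2 in the frame of tray between -0.029 and -0.017 m or y of cigar2 in the frame of tray between 0.017 and 0.029 m or y of cigar2 in the frame of tray between 0.063 and 0.075 m) and x of cigar3 in the frame of tray between -0.015 and 0.015 m and z of cigar3 in the frame of tray between 0.0175 and 0.0255 m and (y of cigar3 in the frame of tray between -0.075 and -0.063 m or y of cigar3 in the frame of tray between -0.029 and -0.017 m or y of cigar3 in the frame of tray between 0.017 and 0.029 m or y of cigar3 in the frame of tray between 0.063 and 0.075 m) and x of cigar4 in the frame of tray between -0.015 and 0.015 m and z of cigar4 in the frame of tray between 0.0175 and 0.0255 m and (y of cigar4 in the frame of tray between -0.075 and -0.063 m or y of cigar4 in the frame of tray between -0.029 and -0.017 m or y of cigar4 in the frame of tray between 0.017 and 0.029 m or y of cigar4 in the frame of tray between 0.063 and 0.075 m) and x of tray in the frame of shuttle_deck between -0.009 and 0.009 m and y of tray in the frame of shuttle_deck between -0.007 and 0.007 m and z of tray in the frame of shuttle_deck between -0.003 and 0.003 m and angle between the y axis of tray and the y axis of shuttle_deck, either way round below 0.08 rad and value of joint shuttle between 0.116 and 0.124 m and value of joint plunger below 0.003 m and value of joint start above 0.004 m), for 0.05 s.
At the end, for the whole second after the job is handed in: Shuttle at 0.12 m (4 mm), plunger down (under 3 mm); tray home on the deck (7 mm along, 9 across, 3 in height, 0.08 rad of site shuttle_deck); every cigar present in a nest (6 mm across, 15 along, 4 in height, 0.12 rad); all at rest (x of cigar1 in the frame of tray between -0.015 and 0.015 m and z of cigar1 in the frame of tray between 0.0175 and 0.0255 m and angle between the x axis of each of cigar1, cigar2, cigar3, cigar4 and the x axis of tray, either way round below 0.12 rad and (y of cigar1 in the frame of tray between -0.075 and -0.063 m or y of cigar1 in the frame of tray between -0.029 and -0.017 m or y of cigar1 in the frame of tray between 0.017 and 0.029 m or y of cigar1 in the frame of tray between 0.063 and 0.075 m) and x of cigar2 in the frame of tray between -0.015 and 0.015 m and z of cigar2 in the frame of tray between 0.0175 and 0.0255 m and (y of cigar2 in the frame of tray between -0.075 and -0.063 m or y of cigar2 in the frame of tray between -0.029 and -0.017 m or y of cigar2 in the frame of tray between 0.017 and 0.029 m or y of cigar2 in the frame of tray between 0.063 and 0.075 m) and x of cigar3 in the frame of tray between -0.015 and 0.015 m and z of cigar3 in the frame of tray between 0.0175 and 0.0255 m and (y of cigar3 in the frame of tray between -0.075 and -0.063 m or y of cigar3 in the frame of tray between -0.029 and -0.017 m or y of cigar3 in the frame of tray between 0.017 and 0.029 m or y of cigar3 in the frame of tray between 0.063 and 0.075 m) and x of cigar4 in the frame of tray between -0.015 and 0.015 m and z of cigar4 in the frame of tray between 0.0175 and 0.0255 m and (y of cigar4 in the frame of tray between -0.075 and -0.063 m or y of cigar4 in the frame of tray between -0.029 and -0.017 m or y of cigar4 in the frame of tray between 0.017 and 0.029 m or y of cigar4 in the frame of tray between 0.063 and 0.075 m) and x of tray in the frame of shuttle_deck between -0.009 and 0.009 m and y of tray in the frame of shuttle_deck between -0.007 and 0.007 m and z of tray in the frame of shuttle_deck between -0.003 and 0.003 m and angle between the y axis of tray and the y axis of shuttle_deck, either way round below 0.08 rad and value of joint shuttle between 0.116 and 0.124 m and value of joint plunger below 0.003 m and linear speed of each of cigar1, cigar2, cigar3, cigar4, tray below 0.03 m/s); the robot touches nothing.
It fails at once if the tray is lifted clear (its underside more than 20 mm above the shuttle deck) (height (world z) of tray above 0.07 m).
It fails at once if the tray is tipped by more than 0.25 rad (angle between tray's own z axis and vertical above 0.25 rad).
It fails at once if the bundle is disturbed (moved more than 30 mm) (distance of bundle from where it was at the start of the episode above 0.03 m).
It fails at once if the paste jar is disturbed (moved more than 30 mm) (distance of paste from where it was at the start of the episode above 0.03 m).
It fails at once if the cardboard box is disturbed (moved more than 30 mm) (distance of offcuts from where it was at the start of the episode above 0.03 m).
Of cigar1, cigar2, cigar3, cigar4 only 2 to 4 are there at a start; the rules pass over those that are not, and their reading is None.
At some moment in a run one of cigar1, cigar2, cigar3, cigar4 may be knocked a few centimetres aside while the robot is not near it.
Once in a run the grip may slacken for a moment while it holds something.
It also fails if it takes over 208 s, if anything falls off the work surface, if the arm or the gripper's body presses on something with over 40 N, if the wrist force passes 120 N, or if a joint passes its speed limit or range.

ROBOT

A 6-joint arm with a two-finger parallel gripper is mounted at the origin on the work surface. World frame = base frame: x ahead of the robot, y to its left, z up, the work surface at z = 0. Lengths are in m, angles in rad, forces in N, time in s.
With the tool pointing down it reaches from about 0.325 to 0.9 m from the base axis. Payload 3.5 kg.
Tool frame: the origin (TCP) lies midway between the tips of the shut fingers; the grasp point (between the pads) lies 19 mm behind it; z points along the fingers, x is the direction in which the jaws open and shut, and the axes are right-handed (so a half turn about z gives the same grasp; the last joint's range is limited). The gripper opens to 85 mm and grips with 20 to 120 N. Pads are 22 mm wide; open, the fingers measure 114 mm over their backs; the gripper's body (76 mm by 85 mm) begins 54 mm behind the grasp point. The pads swing forward as they close: fully open they stand 13 mm farther back than shut.
Start: joints at [1.224, 0.276, -0.026, 1.268, 0, 1.467], TCP at [0.151, 0.607, 0.231] pointing down, gripper open.
Joint ranges: [-3.12, 3.12], [-0.85, 1.88], [-1.08, 1.24], [-1.95, 2.15], [-1.57, 1.53], [-3.14, 3.14]. Speed limits (rad/s): [2.57, 2.57, 3.14, 3.14, 3.14, 3.14].

INTERFACE

Orientations are given as a rotation vector (axis times angle).
In Python, from cell import r, eyes gives the robot as it stands.
- The arm moves only by the shell command python3 -m pendant 'ROWS' [FORCE]. ROWS is text: rows parted by semicolons, each of 7 numbers parted by spaces: the closure, from -1 (fully open) to 1 (shut), so that 0 is half open, then the shift along the tool's x, y, z as a fraction of full scale, then the turn, a rotation vector about the tool's x, y, z as a fraction of full scale. In form: hand x y z rx ry rz; .... A call has 1 to 10 rows; each row shifts and turns the commanded pose from where the row before left it, along the tool's axes as they then stand; what a row does not reach is not made up. Full scale, the value 1, is 0.02 m for a shift and 4 degrees for a turn. A row lasts 1/12 s, in which the tool goes at most 41.7 mm and 7.16 degrees, less where a joint would pass 70% of its speed; a pose out of reach is approached as far as the arm can. A call with a number of a shift or a turn outside -1 to 1 is refused whole. A call with a gripper value outside its range is refused whole. The fingers move at their own pace and stop on an object; FORCE is the grip in N (left out, the last holds). Time passes only in rows, so rows that do not move let the fingers close. It gives the time, the measured TCP pose, the force and the opening at its end, in the units of the state.
- r.observe(): the state, without advancing time (a new reading comes with each control period).
- eyes.get_image(name): name is "scene" or "top"; returns a dict with "frame" (400x640x3 uint8, red, green, blue), "fovy" (degrees; the focal length in pixels is half the picture's height over the tangent of half this angle, whatever the lens; pixels are square), "cx", "cy" (the principal point, pixels), "k1" (the pictures are not rectified: a ray, as slopes to the right and down, at radius r is drawn at 1 + k1 r^2 times it, then the intrinsics apply), "rvec" (rotation vector, rad) and "tvec" (3), from world to camera coordinates, as OpenCV has them. Camera axes: x right, y down, z forward; pixel columns grow to the right and rows downward; lengths in m; the calibration is good to about 2 mm. A picture is of the moment at which its call begins. There is no depth.
- r.close_job(): hands the job in, once; it reports no verdict.
The state is a dict: "clock": time; "qpos": joint angles; "joint_velocities": joint speeds; "joint_efforts": joint torques, N m; "position": TCP position; "orientation": TCP orientation; "wrist_force": force on the tool from outside, world axes, zero at the start; "moment": the same for the moment, N m; "gripper_width": finger opening in m.
Only numpy, scipy, OpenCV 4.12 (cv2) and the standard library are available. Lean on these libraries where they do the work, as an engineer would, in place of code of your own. Each camera call takes 0.05 s, during which the arm holds its last target.

## Working session

There is one attempt and no reset: what is moved stays moved. The work goes in short steps, Python scripts to look and compute and a shell command to move; the robot and the scene stay as the last step left them, time stands still between calls to the robot, and variables do not carry over. Pictures are saved under pics/ and viewed, and the job is handed in when it is done.

```bash
ls -la; mkdir -p pics
cat > h.py <<'E'
import numpy as np, cv2
from cell import r, eyes
def cam(n):
    d=eyes.get_image(n); f=200/np.tan(np.radians(d['fovy'])/2)
    d['f']=d['frame'].shape[0]/2/np.tan(np.radians(d['fovy'])/2)
    d['R']=cv2.Rodrigues(np.array(d['rvec'],float))[0]; d['t']=np.array(d['tvec'],float).ravel(); return d
def ray(d,u,v):
    x=(u-d['cx'])/d['f'];y=(v-d['cy'])/d['f']
    x0,y0=x,y
    for _ in range(20):
        q=1+d['k1']*(x0*x0+y0*y0); x0,y0=x/q,y/q
    return -d['R'].T@d['t'], d['R'].T@np.array([x0,y0,1])
def onz(d,u,v,z):
    o,w=ray(d,u,v); return o+w*(z-o[2])/w[2]
def proj(d,p):
    c=d['R']@np.array(p)+d['t']; x,y=c[0]/c[2],c[1]/c[2]; q=1+d['k1']*(x*x+y*y)
    return d['cx']+d['f']*x*q, d['cy']+d['f']*y*q
def save(d,n,crop=None,s=1):
    im=d['frame'][:,:,::-1]
    if crop: im=im[crop[1]:crop[3],crop[0]:crop[2]]
    cv2.imwrite('pics/'+n+'.png',cv2.resize(im,None,fx=s,fy=s,interpolation=cv2.INTER_CUBIC))
E
python3 - <<'E'
from h import *
for n in('scene','top'):
    d=cam(n); save(d,n+'0',s=1.25); print(n,d['fovy'],d['cx'],d['cy'],d['k1'],-d['R'].T@d['t'])
print(r.observe())
E
```

```text
total 12
drwxr-xr-x  3 agent agent 4096 Dec  6 09:55 .
drwxr-xr-x 23 root  root  4096 Dec  6 09:55 ..
drwxr-xr-x  2 agent agent 4096 Dec  6 09:55 pics
scene 56.825388161706414 323.56134046082974 202.06106556736714 -0.05792264437657464 [1.20426916 0.61224999 0.75893857]
top 56.84384226269239 316.99619887714437 198.41218948961478 -0.060307902640562426 [0.30618534 0.00699972 1.28991006]
{'clock': 0.1, 'qpos': array([ 1.22355869e+00,  2.77076114e-01, -2.77539740e-02,  1.26799411e+00,
        9.27014189e-06,  1.46735891e+00]), 'joint_velocities': array([-0.00080098, -0.00071802,  0.00319046, -0.00067166, -0.00204474,
        0.00108185]), 'joint_efforts': array([ 3.71996994e-04, -4.46707177e+01,  2.96128446e+01,  8.43365706e-03,
       -7.85160933e-05, -1.66422728e-05]), 'position': array([0.15065776, 0.60584095, 0.23025478]), 'orientation': array([ 2.47423734,  1.93417382, -0.00270554]), 'wrist_force': array([ 0.02746392, -0.3259333 , -0.29166408]), 'moment': array([0.00695641, 0.01003162, 0.02994762]), 'gripper_width': 0.0851704133237088}
```

View pics/scene0.png

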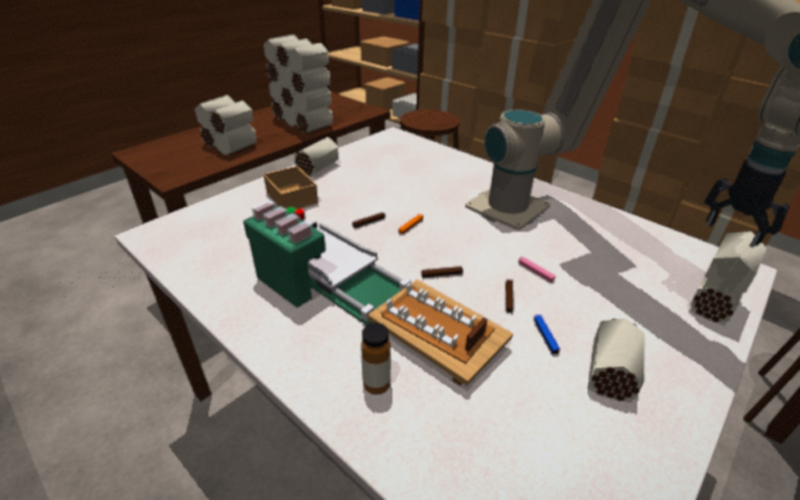

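View pics/top0.png

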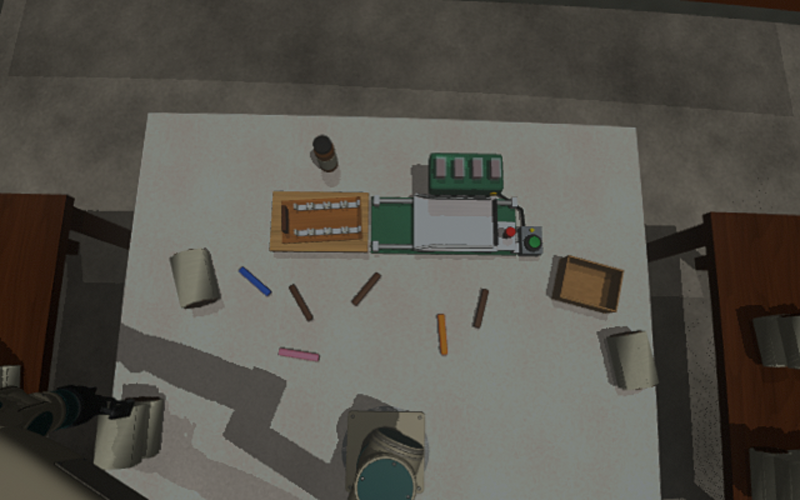

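Both views show three brown cigars: top view (800-wide) about (301,303), (366,289) and (480,308). The lookalikes are blue (255,281), pink (299,354) and orange (442,335). The tray is on the ledge at (320,220), the red knob is at (510,232) and the green button at (534,242). Next I'll measure them.

```bash
cat >> h.py <<'E'
def cigars(d,z=0.0095):
    im=d['frame'].astype(int); R,G,B=im[...,0],im[...,1],im[...,2]
    hsv=cv2.cvtColor(d['frame'],cv2.COLOR_RGB2HSV)
    m=((hsv[...,2]<75)&(R>B+8)).astype(np.uint8)
    n,l,s,c=cv2.connectedComponentsWithStats(m)
    out=[]
    for i in range(1,n):
        if 60<s[i,4]<800:
            ys,xs=np.where(l==i)
            (cx,cy),(w,h),a=cv2.minAreaRect(np.c_[xs,ys].astype(np.float32))
            if max(w,h)>2.5*min(w,h):
                P=np.array([onz(d,x,y,z+.006)[:2] for x,y in zip(xs,ys)])
                (px,py),(pw,ph),pa=cv2.minAreaRect((P*1000).astype(np.float32))
                u,ss,vt=np.linalg.svd(P-P.mean(0),full_matrices=False)
                out.append((round(cx),round(cy),s[i,4],np.round([px,py],1),np.round([pw,ph],1),P.mean(0).round(4),round(float(np.arctan2(vt[0,1],vt[0,0])),3)))
    return out
E
python3 - <<'E'
from h import *
d=cam('top')
save(d,'top_mach',(205,110,445,215),3.3); save(d,'top_cig',(180,200,420,300),3.3)
for o in cigars(d): print(*o)
s=cam('scene')
for o in cigars(s): print('s',*o)
save(s,'sc_mach',(180,150,420,320),3.3)
def red(d,f,lo):
    im=d['frame'].astype(int); m=f(im[...,0],im[...,1],im[...,2])
    n,l,st,c=cv2.connectedComponentsWithStats(m.astype(np.uint8))
    return [(c[i].round(1),st[i]) for i in range(1,n) if st[i,4]>lo]
for n,dd in(('top',d),('scene',s)):
    print(n,'red',red(dd,lambda R,G,B:(R>90)&(G<60)&(B<60),5),'green',red(dd,lambda R,G,B:(G>90)&(R<.6*G)&(B<.8*G),5))
E
```

```text
592 4 485 [ 1411.  -1171.8] [ 45.7 456.3] [ 1.4255 -1.2325] -1.513
228 175 110 [620.5 303.4] [81.2 17.8] [0.6209 0.3044] -3.039
293 231 179 [428.7  65.8] [ 19.9 107.9] [0.4281 0.0664] 2.486
240 242 162 [386.3 244.4] [108.9  17.2] [0.386  0.2443] -2.574
385 246 160 [ 382.2 -253. ] [ 17.6 109. ] [ 0.3828 -0.2531] 2.901
500 274 66 [ 294.1 -658.3] [ 34.6 103.9] [ 0.2924 -0.6541] 2.593
122 340 85 [ 47.9 621.8] [ 15.9 135.6] [0.0404 0.6201] 2.943
107 352 138 [  7.1 670.1] [ 23.9 153.3] [-0.0055  0.6763] 2.89
38 374 639 [-75.1 903.1] [332.2  32.6] [-0.0741  0.9075] -2.045
s 231 141 288 [ 395.3 -638. ] [136.6 105.3] [ 0.39   -0.6451] 1.857
s 410 166 61 [ 4.8 39.1] [ 58.7 153.2] [0.0266 0.0342] -0.387
s 295 176 97 [ 391.1 -243.8] [ 25.4 109.1] [ 0.3933 -0.2437] -0.205
s 353 218 145 [437.7  73. ] [ 23.2 105.3] [0.4378 0.0728] -0.652
s 381 269 148 [560.3 264. ] [96.  24.3] [0.5654 0.2668] 0.14
top red [(array([408.1, 184.9]), array([405, 182,   7,   7,  43], dtype=int32)), (array([351. , 263.5]), array([351, 261,   1,   6,   6], dtype=int32)), (array([352. , 274.5]), array([352, 272,   1,   6, 
[... 1217 characters left out ...]
ray([236, 166,   7,   8,  35], dtype=int32)), (array([328.2, 180.8]), array([320, 175,  17,  12,  30], dtype=int32)), (array([380.2, 262. ]), array([374, 256,  14,  13,  35], dtype=int32)), (array([382.4, 274.1]), array([381, 272,   4,   5,   7], dtype=int32)), (array([376.5, 281.5]), array([374, 279,   5,   5,  11], dtype=int32))] green [(array([231.9, 167.6]), array([229, 165,   7,   6,  31], dtype=int32)), (array([217. , 186.8]), array([196, 175,  41,  25, 293], dtype=int32)), (array([251.8, 187.6]), array([247, 183,  10,  10,  40], dtype=int32)), (array([298.1, 232.2]), array([277, 220,  42,  26, 585], dtype=int32)), (array([278.1, 246.5]), array([268, 240,  21,  15,  48], dtype=int32))]
```

View pics/top_mach.png

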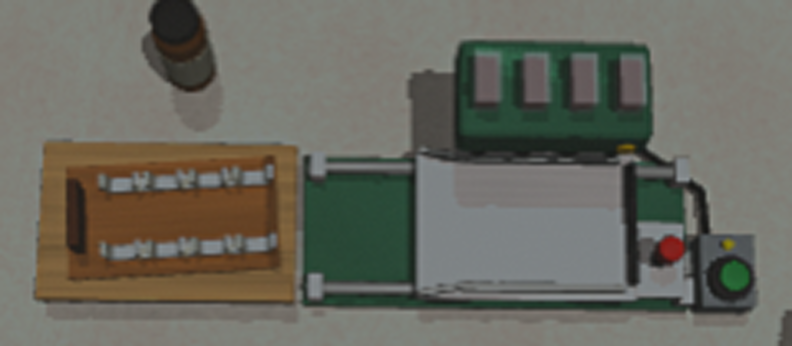

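View pics/top_cig.png

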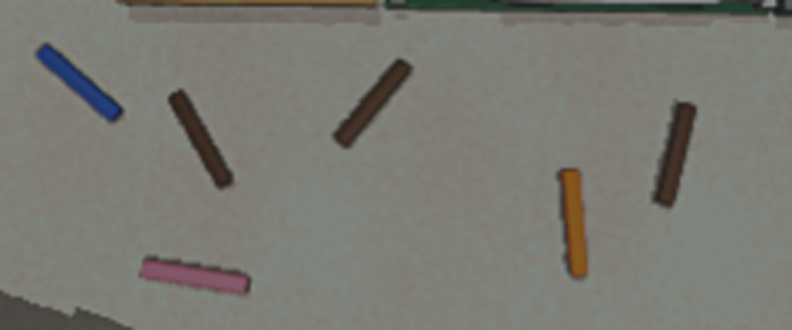

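View pics/sc_mach.png

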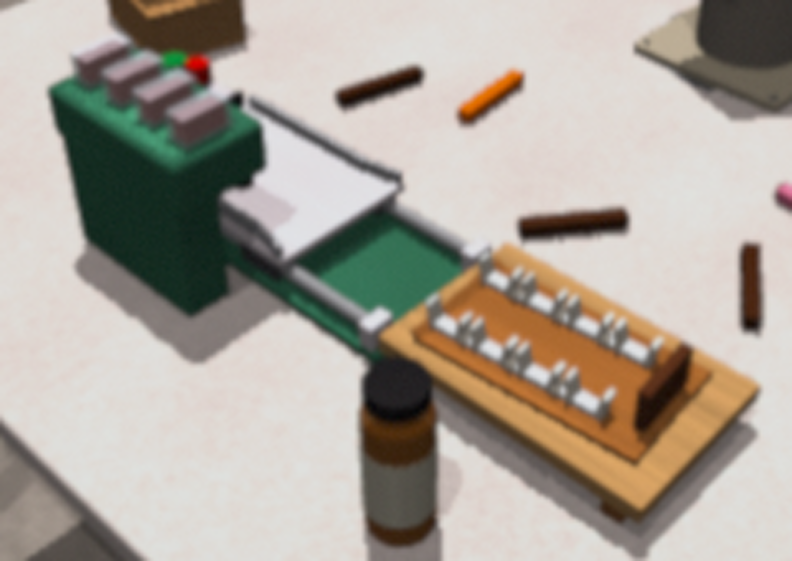

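Run:
```python
from h import *
d=cam('top'); s=cam('scene')
pts=[(43,142),(298,147),(296,302),(36,299)]
mach=np.array([[85,341],[85,71],[-85,71],[-85,341]])/1000
W=np.array([onz(d,205+(x+.5)/3.3-.5,110+(y+.5)/3.3-.5,.045)[:2] for x,y in pts]); print('ledge top',W.round(4))
A=mach-mach.mean(0);Bc=W-W.mean(0);H=A.T@Bc
U,_,V=np.linalg.svd(H);Rm=(V.T@U.T); t=W.mean(0)-Rm@mach.mean(0)
print('yaw',np.arctan2(Rm[1,0],Rm[0,0]),'t',t,'res mm',((Rm@mach.T).T+t-W)*1000)
def blob(d,f,box):
    im=d['frame'].astype(int); m=f(im[...,0],im[...,1],im[...,2]); ys,xs=np.where(m); k=(xs>=box[0])&(xs<box[2])&(ys>=box[1])&(ys<box[3]); return xs[k].mean(),ys[k].mean(),k.sum(),xs[k].min(),xs[k].max(),ys[k].min(),ys[k].max()
def tri(a,b):
    o1,w1=ray(d,*a[:2]);o2,w2=ray(s,*b[:2]);w1/=np.linalg.norm(w1);w2/=np.linalg.norm(w2)
    k=np.linalg.lstsq(np.c_[w1,-w2],o2-o1,rcond=None)[0];p,q=o1+k[0]*w1,o2+k[1]*w2;return (p+q)/2,np.linalg.norm(p-q)
red=lambda R,G,B:(R>80)&(G<.5*R)&(B<.5*R)
a=blob(d,red,(400,175,418,195)); b=blob(s,red,(232,160,247,180)); print('knob',a,b,tri(a,b), onz(d,a[0],a[1],.096))
gr=lambda R,G,B:(G>70)&(R<.6*G)&(B<.8*G)
a=blob(d,gr,(420,185,436,202)); print('btn',a, onz(d,a[0],a[1],.060))
f=lambda x,y:Rm@np.array([x,y])+t
for n,p in dict(knob=(-.035,-.310),knobL=(-.035,-.19),start=(-.055,-.385),deckB=(0,-.183),deckL=(0,-.063),edge=(0,.071)).items(): print(n,f(*p).round(4))
```

```text
ledge top [[0.6926 0.3366]
 [0.6942 0.0656]
 [0.527  0.0621]
 [0.5232 0.3315]]
yaw 0.01458866593879518 t [ 0.61225447 -0.00703987] res mm [[-0.30775786 -1.45429088]
 [ 1.99343782 -0.38830217]
 [-0.82160445  0.64894121]
 [-0.86407551  1.19365184]]
knob (np.float64(408.20454545454544), np.float64(184.88636363636363), np.int64(44), np.int64(405), np.int64(412), np.int64(182), np.int64(188)) (np.float64(239.33333333333334), np.float64(168.97435897435898), np.int64(39), np.int64(236), np.int64(242), np.int64(166), np.int64(173)) (array([ 0.58243175, -0.31715214,  0.09896881]), np.float64(0.0001483448548766681)) [ 0.58306589 -0.31790307  0.096     ]
btn (np.float64(427.3818181818182), np.float64(193.3090909090909), np.int64(55), np.int64(424), np.int64(431), np.int64(189), np.int64(197)) [ 0.56362498 -0.39379832  0.06      ]
knob [ 0.5818 -0.3175]
knobL [ 0.58   -0.1975]
start [ 0.5629 -0.3928]
deckB [ 0.6149 -0.19  ]
deckL [ 0.6132 -0.07  ]
edge [0.6112 0.064 ]
```

Knob and button match the ledge-derived machine pose within 2 mm. In the crop, the dark brown bars are the cigars; the blue, pink and orange ones are decoys. I'll rotate the tool so its x lies along world x, then go to the knob.

```bash
python3 -m pendant '-1 0 0 0 0 0 1;-1 0 0 0 0 0 1;-1 0 0 0 0 0 1;-1 0 0 0 0 0 1;-1 0 0 0 0 0 1;-1 0 0 0 0 0 1;-1 0 0 0 0 0 1;-1 0 0 0 0 0 1;-1 0 0 0 0 0 1;-1 0 0 0 0 0 1'; python3 -m pendant '-1 0 0 0 0 0 1;-1 0 0 0 0 0 1;-1 0 0 0 0 0 1;-1 0 0 0 0 0 1;-1 0 0 0 0 0 1;-1 0 0 0 0 0 1;-1 0 0 0 0 0 1;-1 0 0 0 0 0 1;-1 0 0 0 0 0 0.8;-1 0 0 0 0 0 0'
cat >> h.py <<'E'
def st():
    s=r.observe(); R=cv2.Rodrigues(np.array(s['orientation']))[0]
    print('t %.1f pos %s yawx %.4f zdev %s F %s w %.4f'%(s['clock'],np.round(s['position'],4),np.arctan2(R[1,0],R[0,0]),R[:2,2].round(4),np.round(s['wrist_force'],1),s['gripper_width']),'q',np.round(s['qpos'],2)); return np.array(s['position']),R
def go(p):
    """print shift in tool axes, in units of 20mm, from measured pose to TCP point p"""
    x,R=st(); print('tool units',(R.T@(np.array(p)-x)/.02).round(3))
E
python3 -c "
from h import *
go([.582,-.3175,.2])"
```

```text
clock: 1.13
position: [0.1508, 0.6064, 0.2312]
orientation: [2.989, 0.966, -0.0]
wrist_force: [0.1, -0.5, 1.2]
gripper_width: 0.085
clock: 1.97
position: [0.1508, 0.6064, 0.2312]
orientation: [3.141, 0.021, -0.0]
wrist_force: [-0.3, -0.3, -0.8]
gripper_width: 0.0852
t 2.0 pos [0.1508 0.6064 0.2312] yawx 0.0137 zdev [-0.0001 -0.0002] F [-0.3 -0.3 -0.8] w 0.0852 q [ 1.22  0.28 -0.03  1.27  0.    2.78]
tool units [20.926 46.486  1.568]
```

```bash
for i in 1 2 3 4; do python3 -m pendant '-1 0.445 0.99 0 0 0 0;-1 0.445 0.99 0 0 0 0;-1 0.445 0.99 0 0 0 0;-1 0.445 0.99 0 0 0 0;-1 0.445 0.99 0 0 0 0;-1 0.445 0.99 0 0 0 0;-1 0.445 0.99 0 0 0 0;-1 0.445 0.99 0 0 0 0;-1 0.445 0.99 0 0 0 0;-1 0.445 0.99 0 0 0 0' | tail -5 | head -2; done; python3 -m pendant '-1 0.445 0.99 0 0 0 0;-1 0.445 0.99 0 0 0 0;-1 0.445 0.99 0 0 0 0;-1 0.445 0.99 0 0 0 0;-1 0.445 0.99 0 0 0 0;-1 0.445 0.99 0 0 0 0;-1 0.445 0.99 0 0 0 0;-1 0 0 0 0 0 0'
python3 -c "
from h import *
go([.582,-.3175,.074])
d=cam('top'); save(d,'t1',s=1.25)
s=cam('scene'); save(s,'s1',(180,100,420,270),3.3)"
```

```text
clock: 2.8
position: [0.243, 0.4088, 0.2314]
clock: 3.63
position: [0.3349, 0.2122, 0.2315]
clock: 4.47
position: [0.4268, 0.0154, 0.2315]
clock: 5.3
position: [0.5186, -0.1813, 0.2313]
clock: 5.97
position: [0.5841, -0.3216, 0.2308]
orientation: [3.139, 0.021, 0.002]
wrist_force: [0.4, -0.1, -1.0]
gripper_width: 0.0851
t 6.0 pos [ 0.5841 -0.3216  0.2308] yawx 0.0136 zdev [ 0.0015 -0.0023] F [ 0.4 -0.1 -1. ] w 0.0851 q [-0.6   0.35  0.07  1.29 -0.    0.96]
tool units [-0.115 -0.226  7.839]
```

View pics/t1.png

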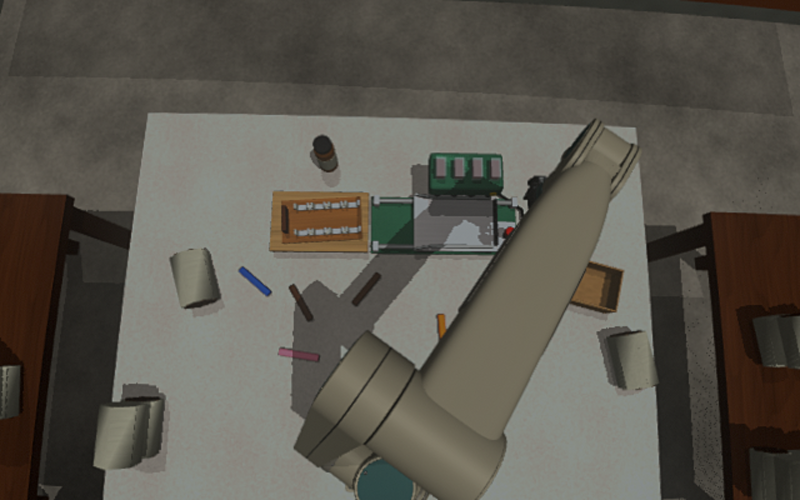

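View pics/s1.png

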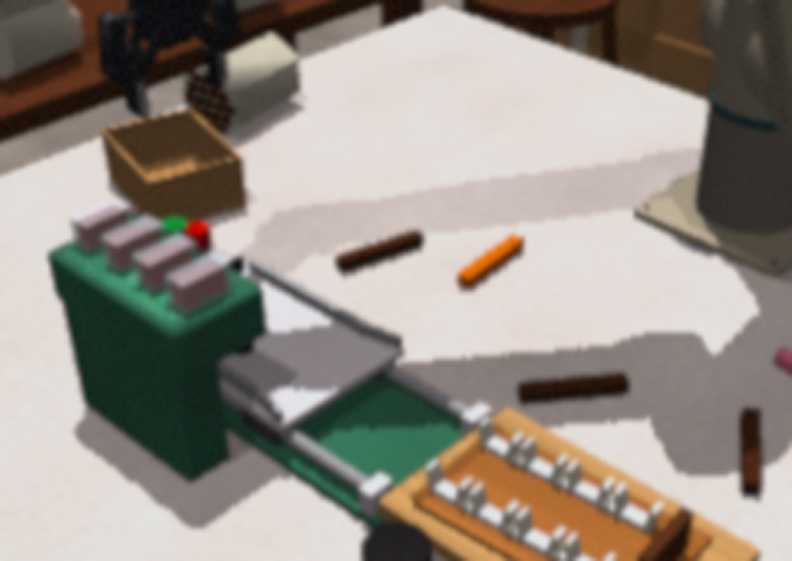

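```bash
python3 -m pendant '-1 -0.115 -0.226 1 0 0 0;-1 0 0 1 0 0 0;-1 0 0 1 0 0 0;-1 0 0 1 0 0 0;-1 0 0 1 0 0 0;-1 0 0 1 0 0 0;-1 0 0 1 0 0 0;-1 0 0 0.85 0 0 0;-1 0 0 0 0 0 0' ; python3 -m pendant '1 0 0 0 0 0 0;1 0 0 0 0 0 0;1 0 0 0 0 0 0;1 0 0 0 0 0 0;1 0 0 0 0 0 0;1 0 0 0 0 0 0;1 0 0 0 0 0 0;1 0 0 0 0 0 0' 60;python3 -c "
from h import *
go([.582,-.3175,.074])
s=cam('scene'); save(s,'s2',(180,100,340,220),4.5)"
```

```text
clock: 6.82
position: [0.5769, -0.3102, 0.0702]
orientation: [-3.137, -0.025, 0.011]
wrist_force: [-1.6, 0.1, -1.6]
gripper_width: 0.0851
clock: 7.48
position: [0.5823, -0.3141, 0.0763]
orientation: [3.14, 0.023, 0.007]
wrist_force: [2.7, 2.0, 5.4]
gripper_width: 0.0261
t 7.5 pos [ 0.5823 -0.3141  0.0763] yawx 0.0150 zdev [ 0.0044 -0.0014] F [2.7 2.  5.4] w 0.0261 q [-0.59  0.45 -0.13  0.99  0.    0.96]
tool units [-0.019  0.171  0.116]
```

View pics/s2.png

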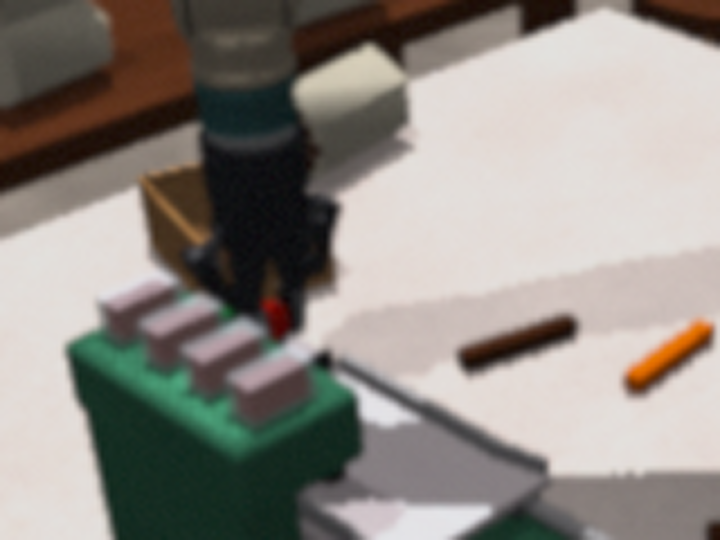

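```bash
python3 -m pendant '1 0 0 0 0 0 0;1 0 0 -0.2 0 0 0;1 0 0 -0.2 0 0 0;1 0 0 -0.15 0 0 0;1 0 0 0 0 0 0;1 0 0 0 0 0 0' 70;python3 -c "
from h import *
st()
s=cam('scene'); save(s,'s3',(180,100,340,220),4.5)"
```

```text
clock: 8.03
position: [0.5822, -0.314, 0.0844]
orientation: [3.141, 0.023, 0.006]
wrist_force: [8.1, -1.9, -8.5]
gripper_width: 0.0259
t 8.0 pos [ 0.5822 -0.314   0.0844] yawx 0.0149 zdev [ 0.0038 -0.0007] F [ 8.1 -1.9 -8.5] w 0.0259 q [-0.59  0.44 -0.12  1.01  0.    0.96]
```

View pics/s3.png

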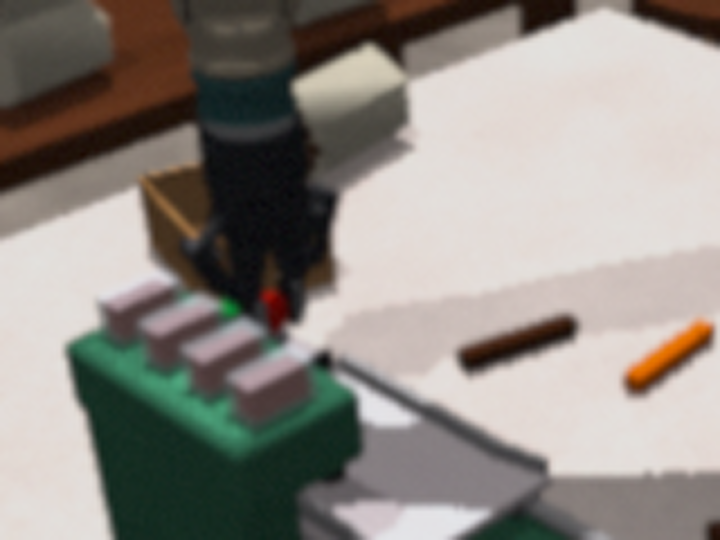

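```bash
python3 -m pendant '1 0 -0.4 0 0 0 0;1 0 -0.5 0 0 0 0;1 0 0 0 0 0 0' 70;python3 -c "
from h import *
st()
s=cam('scene'); save(s,'s4',(180,100,340,220),4.5)"
```

```text
clock: 8.33
position: [0.5819, -0.2939, 0.0842]
orientation: [-3.139, -0.025, -0.006]
wrist_force: [8.4, 2.8, -5.7]
gripper_width: 0.0259
t 8.3 pos [ 0.5819 -0.2939  0.0842] yawx 0.0158 zdev [0.0039 0.0024] F [ 8.4  2.8 -5.7] w 0.0259 q [-0.57  0.43 -0.14  1.    0.    0.99]
```

View pics/s4.png

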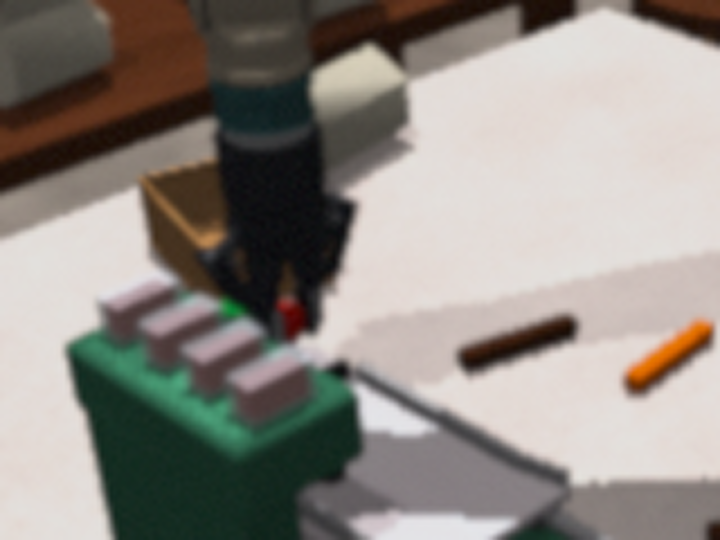

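```bash
python3 -m pendant '1 0 -0.7 0 0 0 0;1 0 -0.9 0 0 0 0;1 0 -0.9 0 0 0 0;1 0 -0.9 0 0 0 0;1 0 -0.7 0 0 0 0;1 0 -0.4 0 0 0 0;1 0 0 0 0 0 0;1 0 0 0 0 0 0' 70;python3 -c "
from h import *
st()"
```

```text
clock: 9.05
position: [0.5808, -0.2039, 0.0844]
orientation: [-3.139, -0.025, -0.007]
wrist_force: [7.8, 2.7, -6.9]
gripper_width: 0.026
t 9.1 pos [ 0.5808 -0.2039  0.0844] yawx 0.0162 zdev [0.0041 0.0024] F [ 7.8  2.7 -6.9] w 0.0260 q [-0.44  0.37 -0.23  0.97  0.    1.11]
```

```bash
python3 -m pendant '1 0 -0.25 0 0 0 0;1 0 -0.25 0 0 0 0;1 0 0 0 0 0 0;1 0 0 0.2 0 0 0;1 0 0 0.2 0 0 0;1 0 0 0.15 0 0 0;1 0 0 0 0 0 0;1 0 0 0 0 0 0' 70;python3 -c "
from h import *
st()
s=cam('scene'); save(s,'s5',(180,100,340,220),4.5)"
```

```text
clock: 9.72
position: [0.5808, -0.1953, 0.0763]
orientation: [-3.141, -0.024, -0.007]
wrist_force: [3.3, 3.3, 6.5]
gripper_width: 0.0259
t 9.7 pos [ 0.5808 -0.1953  0.0763] yawx 0.0151 zdev [0.0047 0.0003] F [3.3 3.3 6.5] w 0.0259 q [-0.43  0.37 -0.24  0.95  0.    1.12]
```

View pics/s5.png

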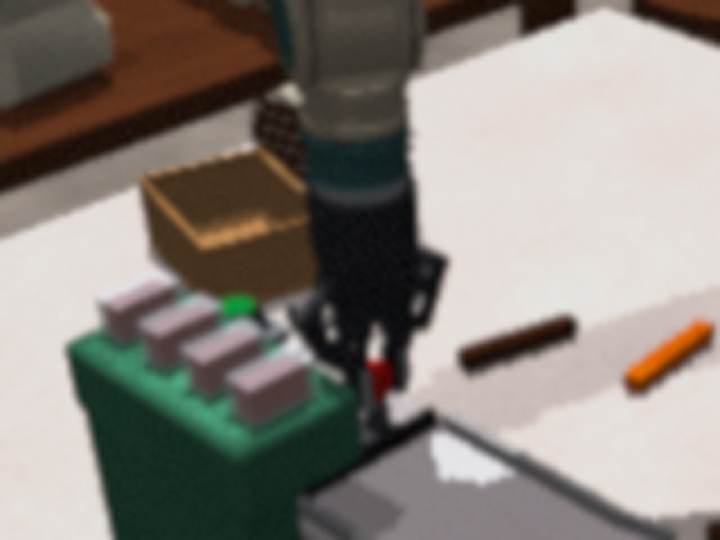

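Knob height is back to its locked value (0.0763), so the pin is in the loading slot. I'll release, back up and check.

```bash
python3 -m pendant '0 0 0 0 0 0 0;-0.3 0 0 0 0 0 0;-0.3 0 0 0 0 0 0;-0.3 0 0 0 0 0 0;-0.3 0 0 -0.5 0 0 0;-0.3 0 0 -1 0 0 0;-0.3 0 0 -1 0 0 0;-0.3 0 0 -1 0 0 0;-0.3 0 0 -1 0 0 0;-0.3 0 0 -1 0 0 0' 70
python3 - <<'E'
from h import *
st()
s=cam('scene'); save(s,'s6',(180,100,420,270),3.3)
d=cam('top'); save(d,'t6',(205,140,405,220),4)
for o in cigars(d): print(*o)
im=d['frame'].astype(int);R,G,B=im[...,0],im[...,1],im[...,2]
print(im[178,260],im[158,228],im[170,275],im[165,260], im[170,240], im[170,215])
E
```

```text
clock: 10.6
position: [0.5782, -0.1955, 0.1858]
orientation: [3.141, 0.022, -0.001]
wrist_force: [0.1, 0.1, 0.4]
gripper_width: 0.0558
t 10.6 pos [ 0.5782 -0.1955  0.1858] yawx 0.0143 zdev [-0.0003 -0.0002] F [0.1 0.1 0.4] w 0.0558 q [-0.43  0.28 -0.12  1.17 -0.    1.12]
592 4 488 [ 1411.  -1171.8] [ 45.7 456.3] [ 1.4254 -1.2314] -1.512
96 110 234 [859.3 813.8] [ 54.2 150.9] [0.8586 0.8134] -1.196
337 236 650 [428.9 -98. ] [ 35.8 776.7] [ 0.3881 -0.0769] 2.683
228 175 112 [620.4 303.4] [81.  17.8] [0.6196 0.3042] -3.038
269 201 95 [529.7 151.2] [ 42.  185.7] [0.539  0.1187] -1.435
292 230 159 [429.8  66.8] [ 18.3 107.4] [0.4299 0.0662] 2.481
240 242 157 [387.1 245.4] [106.5  18.1] [0.3876 0.2454] -2.571
111 339 71 [ 50.  659.6] [ 14.3 132.4] [0.0523 0.6594] 2.924
[108  71  38] [130 103  65] [116  75  41] [115 116 106] [110  71  39] [133 135 127]
```

View pics/s6.png

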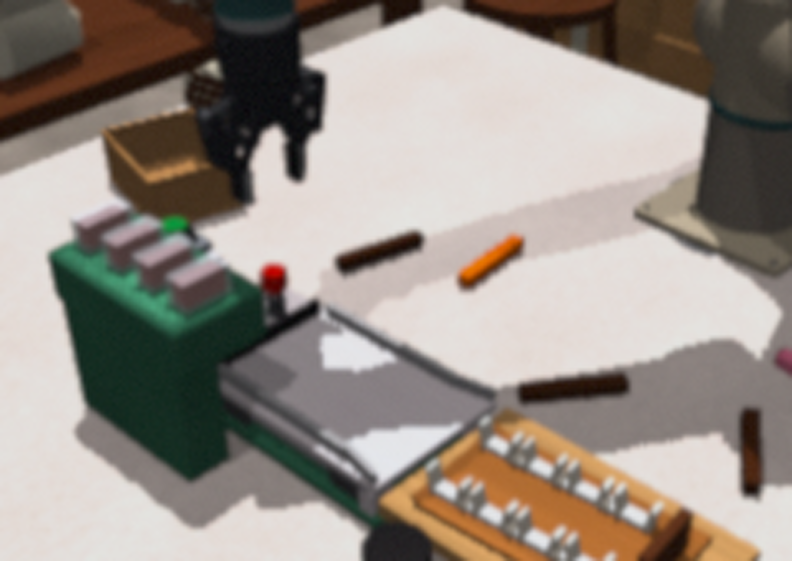

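View pics/t6.png

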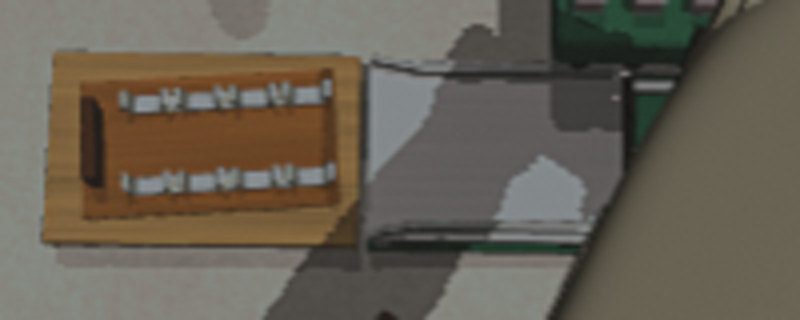

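Run:
```python
from h import *
d=cam('top'); s=cam('scene')
im=d['frame'].astype(int);R,G,B=im[...,0],im[...,1],im[...,2]
# orange-brown plate by saturation
m=((R-B>0.58*R)&(R>60)).astype(np.uint8); m[:150]=0;m[205:]=0;m[:,:210]=0;m[:,300:]=0
w=(((np.abs(R-G)<12)&(R-B<25)&(R>95))).astype(np.uint8); 
w[:159]=0;w[193:]=0;w[:,:230]=0;w[:,292:]=0
print(m.sum(),w.sum())
from numpy import linalg as L
def rect(M,z):
    ys,xs=np.where(M); P=np.array([onz(d,x,y,z)[:2]*1000 for x,y in zip(xs,ys)]).astype(np.float32); 
    b=cv2.minAreaRect(P); return b, cv2.boxPoints(b).round(1)
n,l,stt,c=cv2.connectedComponentsWithStats(cv2.morphologyEx(m|w,cv2.MORPH_CLOSE,np.ones((3,3))))
k=1+stt[1:,4].argmax(); print(rect(l==k,.051))
ys,xs=np.where(w)
P=np.array([onz(d,x,y,.063)[:2] for x,y in zip(xs,ys)])
for sel in (P[:,0]<.610,P[:,0]>.610):
    Q=P[sel]; u,ss,vt=L.svd(Q-Q.mean(0),full_matrices=False); print('strip',Q.mean(0),Q[:,1].min(),Q[:,1].max(),vt[0],np.arctan2(vt[0,0],vt[0,1]))
# crop corners
for p in [(80,82),(334,70),(338,204),(82,218)]:
    print(onz(d,205+(p[0]+.5)/4-.5,140+(p[1]+.5)/4-.5,.051 if p[0]<200 else .058).round(4))
# grip bar top: x 82..103, y 97..187
for p in [(82,97),(92,97),(82,185),(103,187)]: print('bar',onz(d,205+(p[0]+.5)/4-.5,140+(p[1]+.5)/4-.5,.093).round(4))
a=s['frame'].astype(int); mm=(a[...,0]>80)&(a[...,1]<.5*a[...,0])&(a[...,2]<.5*a[...,0]); ys,xs=np.where(mm); k=(abs(xs-262)<12)&(abs(ys-183)<12)
print('knob px',xs[k].mean(),ys[k].mean(), 'exp',proj(s,[.580,-.1975,.099]),proj(s,[.580,-.1975,.107]))
```

```text
1323 377
(((613.2440795898438, 194.2127685546875), (119.91144561767578, 217.25856018066406), 4.955031394958496), array([[544.1, 297.3],
       [562.9,  80.8],
       [682.4,  91.2],
       [663.6, 307.6]], dtype=float32))
strip [0.57844657 0.17399608] 0.08492997484576612 0.2647255116105438 [-0.08737409  0.99617557] -0.08748564913483607
strip [0.65021752 0.18003176] 0.09097665641134116 0.2694888150729717 [ 0.08262017 -0.99658111] 3.058878194173548
[0.6644 0.3088 0.051 ]
[0.6789 0.0882 0.058 ]
[0.5607 0.0804 0.058 ]
[0.5442 0.2987 0.051 ]
bar [0.6393 0.296  0.093 ]
bar [0.6395 0.2876 0.093 ]
bar [0.5639 0.2908 0.093 ]
bar [0.5627 0.2732 0.093 ]
knob px 262.44736842105266 183.3421052631579 exp (np.float64(262.69399685834946), np.float64(181.93154360674055)) (np.float64(262.5095376007122), np.float64(179.85910170350144))
```

Shuttle is at loading with the knob down, and a strip is lit on the deck by the ledge. Tray origin is about (0.6145, 0.1767), yaw 0.0865; the plate measures 120×217 mm and the two estimates agree within 1 mm. Next is the rightmost cigar.

```bash
python3 -m pendant '-0.3 -0.97 0.29 0 0 0 0;-0.3 -0.97 0.29 0 0 0 0;-0.3 -0.97 0.29 0 0 0 0;-0.3 -0.97 0.29 0 0 0 0;-0.3 -0.97 0.29 0 0 0 0;-0.3 -0.97 0.29 0 0 0 0;-0.3 -0.97 0.29 0 0 0 0;-0.3 -0.97 0.29 0 0 0 0;-0.3 -0.97 0.29 0 0 0 0;-0.3 -0.97 0.29 0 0 0 0' >/dev/null; python3 -m pendant '-0.3 0 0 0 0 0 -1;-0.3 0 0 0 0 0 -1;-0.3 0 0 0 0 0 -1;-0.3 0 0 0 0 0 -1;-0.3 0 0 0 0 0 -1;-0.3 0 0 0 0 0 -1;-0.3 0 0 0 0 0 -1;-0.3 0 0 0 0 0 -1;-0.3 0 0 0 0 0 -1;-0.3 0 0 0 0 0 -1'>/dev/null;  python3 -m pendant '-0.3 0 0 0 0 0 -1;-0.3 0 0 0 0 0 -1;-0.3 0 0 0 0 0 -1;-0.3 0 0 0 0 0 -1;-0.3 0 0 0 0 0 -1;-0.3 0 0 0 0 0 -1;-0.3 0 0 0 0 0 -1;-0.3 0 0 0 0 0 -1;-0.3 0 0 0 0 0 -0.85;-0.3 0 0 0 0 0 0'
python3 - <<'E'
from h import *
go([.3828,-.2531,.005])
s=cam('scene'); save(s,'s7',(180,100,420,270),3.3)
for o in cigars(s): print('s',*o)
E
```

```text
clock: 13.3
position: [0.3843, -0.2554, 0.1827]
orientation: [-2.468, -1.938, 0.001]
wrist_force: [-0.8, -0.6, 0.3]
gripper_width: 0.0556
t 13.3 pos [ 0.3843 -0.2554  0.1827] yawx 1.3314 zdev [-0.0027  0.0022] F [-0.8 -0.6  0.3] w 0.0556 q [-0.73  0.02 -0.43  1.12 -0.   -0.49]
tool units [ 0.079 -0.072  8.885]
s 230 141 285 [ 394.5 -637.3] [132.4 105.2] [ 0.3902 -0.6455] 1.874
s 407 166 77 [29.4 20.1] [ 81.  117.6] [0.0375 0.0284] 1.894
s 295 176 101 [ 391.3 -243.2] [ 25.9 108.8] [ 0.3928 -0.2435] -0.21
s 597 185 184 [-340.8  645. ] [141.2 125.2] [-0.3792  0.6385] 1.865
s 354 218 146 [437.2  73.6] [ 23.1 106.8] [0.4371 0.0734] -0.649
s 380 268 146 [560.3 264. ] [95.9 24.1] [0.5653 0.2668] 0.139
s 301 276 64 [728.7 124. ] [26.2 52. ] [0.7316 0.1259] -0.651
s 617 311 473 [258.4 807.2] [ 35.1 278.5] [0.2721 0.8092] -0.246
```

View pics/s7.png

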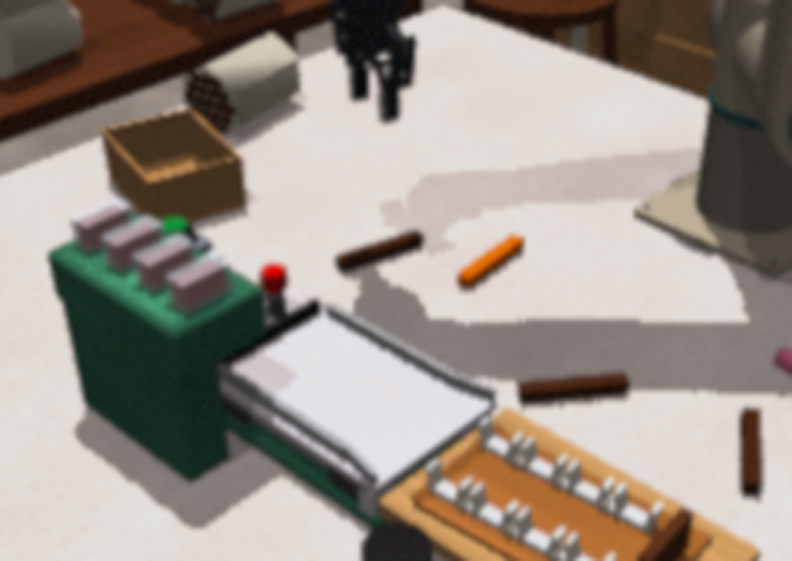

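```bash
python3 -m pendant '-0.3 0.08 -0.07 1 0 0 0;-0.3 0 0 1 0 0 0;-0.3 0 0 1 0 0 0;-0.3 0 0 1 0 0 0;-0.3 0 0 1 0 0 0;-0.3 0 0 1 0 0 0;-0.3 0 0 1 0 0 0;-0.3 0 0 0.8 0 0 0;-0.3 0 0 0.5 0 0 0;-0.3 0 0 0.3 0 0 0' | head -2;  python3 -m pendant '-0.3 0 0 0.2 0 0 0;-0.3 0 0 0 0 0 0'; python3 -c "
from h import *
go([.3828,-.2531,.004])"
```

```text
clock: 14.18
position: [0.3831, -0.2532, 0.0105]
clock: 14.35
position: [0.3842, -0.2542, 0.0079]
orientation: [-2.471, -1.938, 0.0]
wrist_force: [0.7, -0.4, -0.7]
gripper_width: 0.0556
t 14.3 pos [ 0.3842 -0.2542  0.0079] yawx 1.3301 zdev [-0.0007  0.0006] F [ 0.7 -0.4 -0.7] w 0.0556 q [-0.72  0.23 -0.63  0.71 -0.   -0.48]
tool units [ 0.035 -0.081  0.194]
```

```bash
python3 -m pendant '-0.3 0 -0.05 0.2 0 0 0;0 0 0 0 0 0 0;1 0 0 0 0 0 0;1 0 0 0 0 0 0;1 0 0 0 0 0 0;1 0 0 0 0 0 0;1 0 0 0 0 0 0;1 0 0 0 0 0 0' 40;  python3 -c "
from h import *
st()
s=cam('scene'); save(s,'s8',(250,120,350,190),7)"
```

```text
clock: 15.02
position: [0.3841, -0.2547, 0.005]
orientation: [2.471, 1.938, 0.0]
wrist_force: [-0.2, 0.1, 4.9]
gripper_width: 0.018
t 15.0 pos [ 0.3841 -0.2547  0.005 ] yawx 1.3305 zdev [ 0.0012 -0.001 ] F [-0.2  0.1  4.9] w 0.0180 q [-0.73  0.23 -0.63  0.7   0.   -0.49]
```

View pics/s8.png

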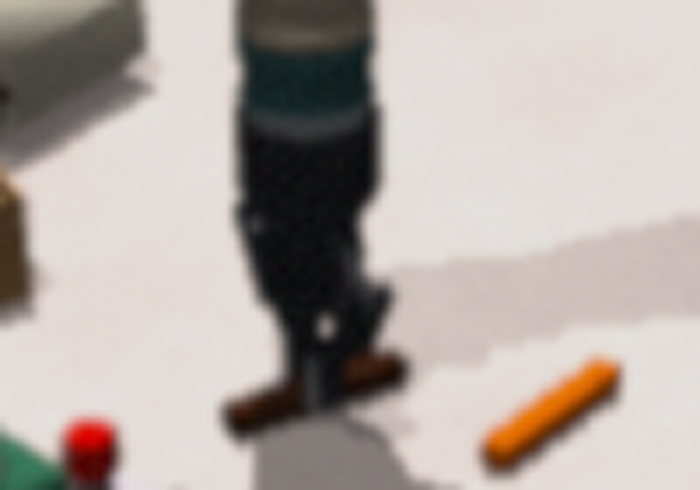

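```bash
python3 -m pendant '1 0 0 -0.3 0 0 0;1 0 0 -0.7 0 0 0;1 0 0 -1 0 0 0;1 0 0 -1 0 0 -0.8;1 0 0 -1 0 0 -0.8;1 0 0 -1 0 0 -0.8;1 0 0 -1 0 0 -0.8;1 0 0 -1 0 0 -0.8;1 0 0 -0.6 0 0 -0.68;1 0 0 0 0 0 0' 40;  python3 -c "
from h import *
go([.6205,.108,.16])"
```

```text
clock: 15.9
position: [0.385, -0.2554, 0.1592]
orientation: [2.119, 2.312, 0.0]
wrist_force: [0.7, -0.0, 0.1]
gripper_width: 0.0179
t 15.9 pos [ 0.385  -0.2554  0.1592] yawx 1.6581 zdev [ 0.004  -0.0036] F [ 0.7 -0.   0.1] w 0.0179 q [-0.73  0.04 -0.47  1.06 -0.   -0.81]
tool units [17.075 13.315 -0.057]
```

```bash
python3 -m pendant '1 0.37 0.32 0 0 0 0;1 0.86 0.667 0 0 0 0;1 0.86 0.667 0 0 0 0;1 0.86 0.667 0 0 0 0;1 0.86 0.667 0 0 0 0;1 0.86 0.667 0 0 0 0;1 0.86 0.667 0 0 0 0;1 0.86 0.667 0 0 0 0;1 0.86 0.667 0 0 0 0;1 0.86 0.667 0 0 0 0' >/dev/null;python3 -m pendant '1 0.86 0.667 0 0 0 0;1 0.86 0.667 0 0 0 0;1 0.86 0.667 0 0 0 0;1 0.86 0.667 0 0 0 0;1 0.86 0.667 0 0 0 0;1 0.86 0.667 0 0 0 0;1 0.86 0.667 0 0 0 0;1 0.86 0.667 0 0 0 0;1 0.86 0.667 0 0 0 0;1 0.86 0.667 0 0 0 0';python3 -m pendant '1 0.37 0.32 0 0 0 0;1 0 0 0 0 0 0;1 0 0 0 0 0 0' >/dev/null; python3 -c "
from h import *
go([.6205,.108,.085])
s=cam('scene'); save(s,'s9',(280,140,420,280),5)"
```

```text
clock: 17.57
position: [0.6123, 0.103, 0.1538]
orientation: [-2.122, -2.312, 0.004]
wrist_force: [0.3, 1.1, 0.3]
gripper_width: 0.018
t 17.8 pos [0.6181 0.1094 0.1549] yawx 1.6576 zdev [-0.003  -0.0008] F [-0.3  0.3 -0.5] w 0.0181 q [ 0.07  0.33 -0.12  1.12 -0.   -0.01]
tool units [-0.076  0.126  3.493]
```

View pics/s9.png

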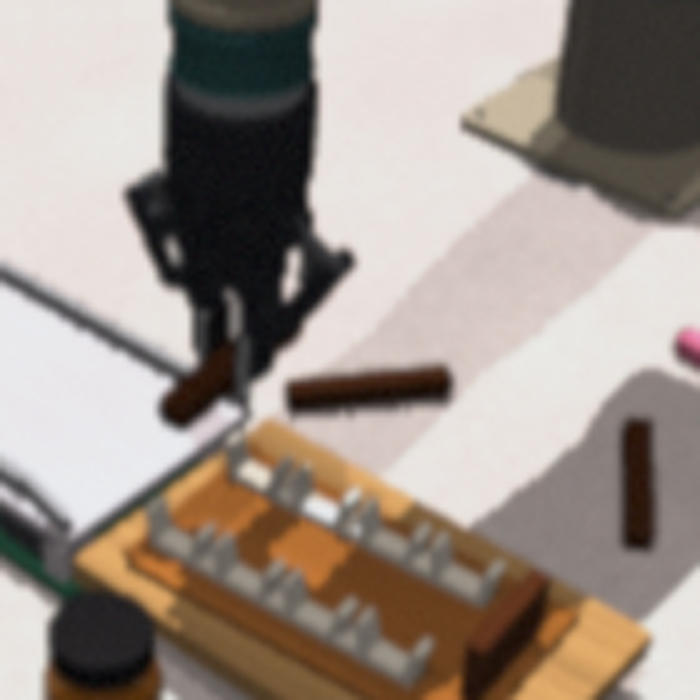

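```bash
python3 -m pendant '1 -0.08 0.12 0.8 0 0 0;1 0 0 1 0 0 0;1 0 0 0.9 0 0 0;1 0 0 0.6 0 0 0;1 0 0 0.2 0 0 0;1 0 0 0 0 0 0;1 0 0 0 0 0 0' >/dev/null; python3 -c "
from h import *
go([.6205,.108,.063])
s=cam('scene'); save(s,'s10',(280,180,400,280),6)
d=cam('top'); save(d,'t10',(215,145,305,205),8)"
```

```text
t 18.4 pos [0.6219 0.1074 0.0868] yawx 1.6566 zdev [ 0.0004 -0.0001] F [-0.6 -0.8 -0.9] w 0.0182 q [ 0.07  0.39 -0.19  0.99 -0.   -0.02]
tool units [ 0.036 -0.067  1.189]
```

View pics/s10.png

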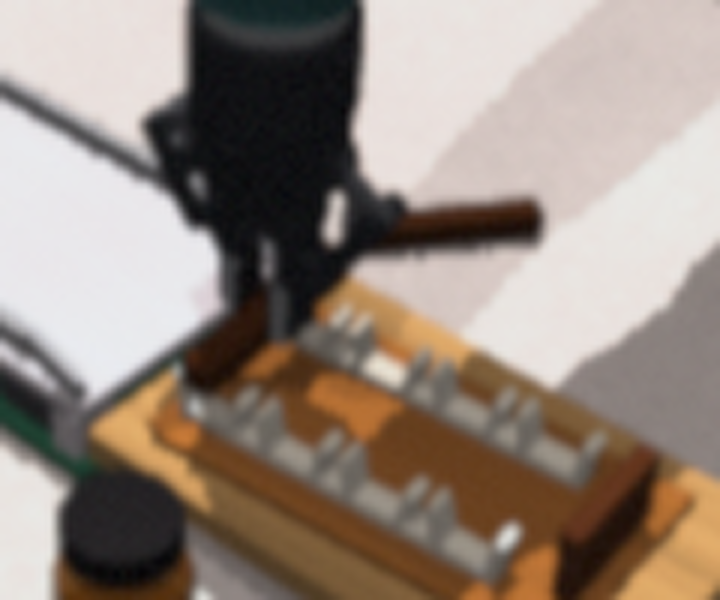

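View pics/t10.png

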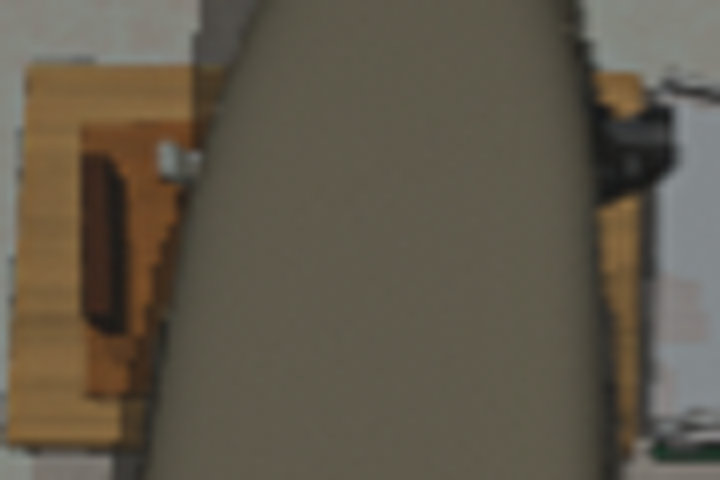

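```bash
python3 -m pendant '1 0.03 -0.06 0.4 0 0 0;1 0 0 0.4 0 0 0;1 0 0 0.25 0 0 0;1 0 0 0.1 0 0 0;1 0 0 0 0 0 0' ; python3 -c "
from h import *
go([.6205,.108,.063])
s=cam('scene'); save(s,'s11',(280,180,400,280),6)"
```

```text
clock: 18.97
position: [0.6202, 0.1075, 0.0625]
orientation: [2.124, 2.315, -0.003]
wrist_force: [0.7, -2.5, -0.2]
gripper_width: 0.018
t 19.0 pos [0.6202 0.1075 0.0625] yawx 1.6567 zdev [-0.001  -0.0016] F [ 0.7 -2.5 -0.2] w 0.0180 q [ 0.07  0.41 -0.21  0.95 -0.   -0.02]
tool units [ 0.021  0.019 -0.027]
```

View pics/s11.png

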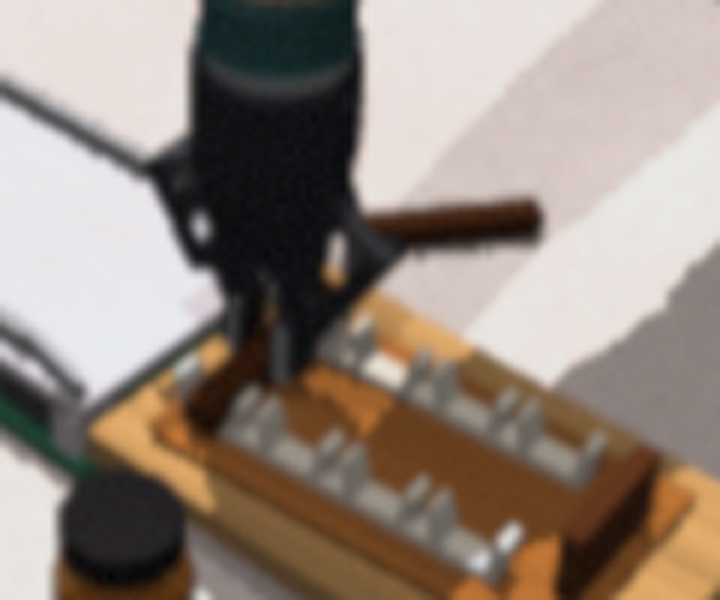

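```bash
python3 -m pendant '0.5 0 0 0 0 0 0;0.2 0 0 0 0 0 0;0.2 0 0 0 0 0 0;0.2 0 0 -0.3 0 0 0;0.2 0 0 -0.8 0 0 0;0.2 0 0 -1 0 0 0;0.2 0 0 -1 0 0 0;0 0 0 -1 0 0 0;-0.3 0 0 -1 0 0 1;-0.3 0 0 0 0 0 1' 40 |tail -1; python3 -m pendant '-0.3 0 0 0 0 0 1;-0.3 0 0 0 0 0 1;-0.3 0 0 0 0 0 1;-0.3 0 0 0 0 0 1;-0.3 0 0 0 0 0 1;-0.3 0 0 0 0 0 1;-0.3 0 0 0 0 0 1;-0.3 0 0 0 0 0 1;-0.3 0 0 0 0 0 0.65;-0.3 0 0 0 0 0 0'; python3 -c "
from h import *
go([.4285,.0665,.165])
s=cam('scene'); save(s,'s12',(280,180,400,280),6)
for o in cigars(s): print('s',*o)
for o in cigars(cam('top')): print(*o)
"
```

```text
gripper_width: 0.0554
clock: 20.68
position: [0.6206, 0.1086, 0.166]
orientation: [-2.82, -1.385, -0.001]
wrist_force: [-0.0, 0.6, 0.3]
gripper_width: 0.0557
t 20.7 pos [0.6206 0.1086 0.166 ] yawx 0.9133 zdev [0.0006 0.0005] F [-0.   0.6  0.3] w 0.0557 q [ 0.07  0.32 -0.1   1.14  0.    0.73]
tool units [-7.536 -6.318  0.042]
s 337 8 115 [-2810.5 -2691.9] [1645.4  145.9] [-2.9353 -2.8161] 0.638
s 408 166 63 [16.5 32.6] [ 77.  141.4] [0.037  0.0353] -0.538
s 589 181 72 [-375.2  596.2] [42.8 90. ] [-0.3785  0.6052] -0.496
s 353 218 160 [437.4  72.5] [ 25.6 105.3] [0.4374 0.0726] -0.66
s 407 237 142 [393.3 246.7] [118.  17.] [0.3955 0.2482] 0.577
s 324 240 187 [579.3  75.5] [124.7  30.2] [0.5787 0.0739] 0.145
s 381 268 150 [559.4 263.8] [97.7 24.5] [0.5646 0.267 ] 0.113
s 618 312 476 [259.3 809.1] [ 39.3 279.1] [0.2732 0.8091] -0.244
592 4 485 [ 1411.  -1171.8] [ 45.7 456.3] [ 1.4255 -1.2319] -1.513
287 220 680 [489.7  86.8] [885.4  72.6] [0.3645 0.0783] -3.058
232 159 203 [680.6 290.3] [ 40.1 235.3] [0.6547 0.2914] 2.908
227 274 352 [285.4 285.5] [ 82.7 526.8] [0.1955 0.3123] 3.081
297 226 97 [446.1  52.1] [19.1 64.6] [0.4474 0.0504] 2.527
111 335 85 [ 62.9 659.1] [ 20.9 107.3] [0.0582 0.6596] 2.906
121 343 88 [ 39.5 622.6] [ 16.2 153.8] [0.0301 0.6218] 2.94
```

View pics/s12.png

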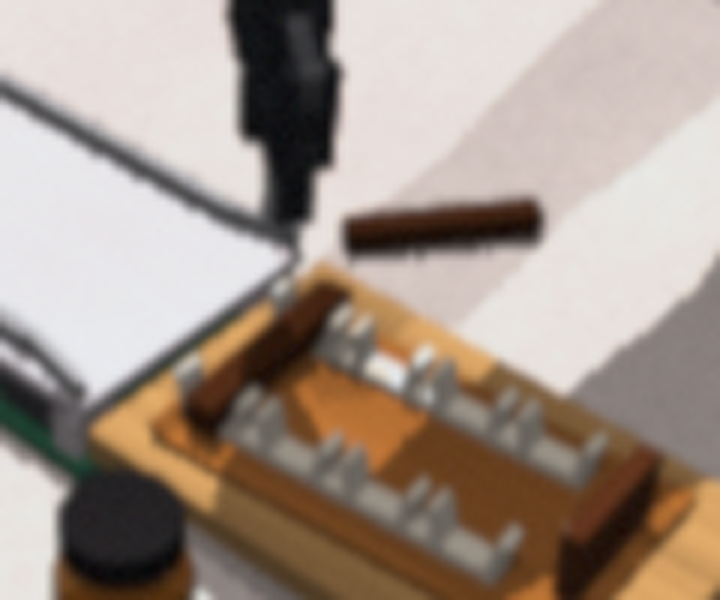

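Cigar 1 is seated in the nose nest. The middle one hasn't moved, so I'll fetch it.

```bash
python3 -m pendant '-0.3 -0.94 -0.79 0 0 0 0;-0.3 -0.94 -0.79 0 0 0 0;-0.3 -0.94 -0.79 0 0 0 0;-0.3 -0.94 -0.79 0 0 0 0;-0.3 -0.94 -0.79 0 0 0 0;-0.3 -0.94 -0.79 0 0 0 0;-0.3 -0.94 -0.79 0 0 0 0;-0.3 -0.94 -0.79 0 0 0 0;-0.3 0 0 0.5 0 0 0;-0.3 0 0 1 0 0 0' >/dev/null; python3 -m pendant '-0.3 0 0 1 0 0 0;-0.3 0 0 1 0 0 0;-0.3 0 0 1 0 0 0;-0.3 0 0 1 0 0 0;-0.3 0 0 0.8 0 0 0;-0.3 0 0 0.4 0 0 0;-0.3 0 0 0.3 0 0 0;-0.3 0 0 0 0 0 0;-0.3 0 0 0 0 0 0'; python3 -c "
from h import *
go([.4285,.0665,.005])
s=cam('scene'); save(s,'s13',(310,170,400,250),7)"
```

```text
clock: 22.37
position: [0.4292, 0.0665, 0.0257]
orientation: [2.819, 1.386, 0.001]
wrist_force: [0.5, -0.8, 0.8]
gripper_width: 0.0556
t 22.4 pos [0.4292 0.0665 0.0257] yawx 0.9140 zdev [0.0007 0.0001] F [ 0.5 -0.8  0.8] w 0.0556 q [ 0.    0.16 -0.67  0.74  0.    0.66]
tool units [-0.021 -0.031  1.033]
```

View pics/s13.png

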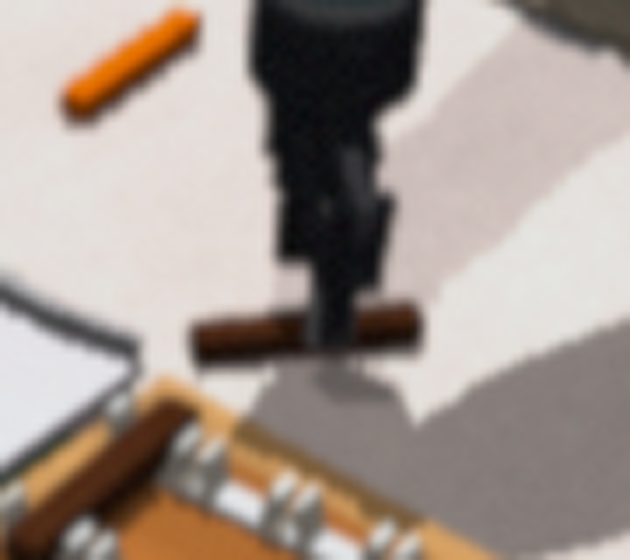

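```bash
python3 -m pendant '-0.3 0 0 0.5 0 0 0;-0.3 0 0 0.4 0 0 0;-0.3 0 0 0.15 0 0 0;0 0 0 0 0 0 0;1 0 0 0 0 0 0;1 0 0 0 0 0 0;1 0 0 0 0 0 0;1 0 0 0 0 0 0;1 0 0 0 0 0 0;1 0 0 0 0 0 0' 40; python3 -m pendant '1 0 0 -0.3 0 0 0;1 0 0 -0.7 0 0 0;1 0 0 -1 0 0 0;1 0 0 -1 0 0 -0.8;1 0 0 -1 0 0 -1;1 0 0 -1 0 0 -1;1 0 0 -1 0 0 -1;1 0 0 -1 0 0 -1;1 0 0 -0.6 0 0 -1;1 0 0 0 0 0 -1' 40; python3 -m pendant '1 0 0 0 0 0 -1;1 0 0 0 0 0 -1;1 0 0 0 0 0 -1;1 0 0 0 0 0 -0.85;1 0 0 0 0 0 0;1 0 0 0 0 0 0' 40;   python3 -c "
from h import *
go([.6165,.1538,.16])
s=cam('scene'); save(s,'s14',(280,150,440,270),4.5)"
```

```text
clock: 23.25
position: [0.4292, 0.0664, 0.0048]
orientation: [2.819, 1.386, 0.002]
wrist_force: [0.5, -0.1, 4.5]
gripper_width: 0.0178
clock: 24.08
position: [0.4305, 0.0664, 0.1595]
orientation: [2.408, 2.012, 0.006]
wrist_force: [1.1, -0.0, -0.5]
gripper_width: 0.0179
clock: 24.58
position: [0.4281, 0.0664, 0.1563]
orientation: [-2.125, -2.313, 0.001]
wrist_force: [-0.2, -0.3, -0.7]
gripper_width: 0.018
t 24.6 pos [0.4281 0.0664 0.1563] yawx 1.6557 zdev [-0.0006 -0.    ] F [-0.2 -0.3 -0.7] w 0.0180 q [ 0.   -0.01 -0.52  1.06 -0.   -0.08]
tool units [ 3.555  9.754 -0.193]
```

View pics/s14.png

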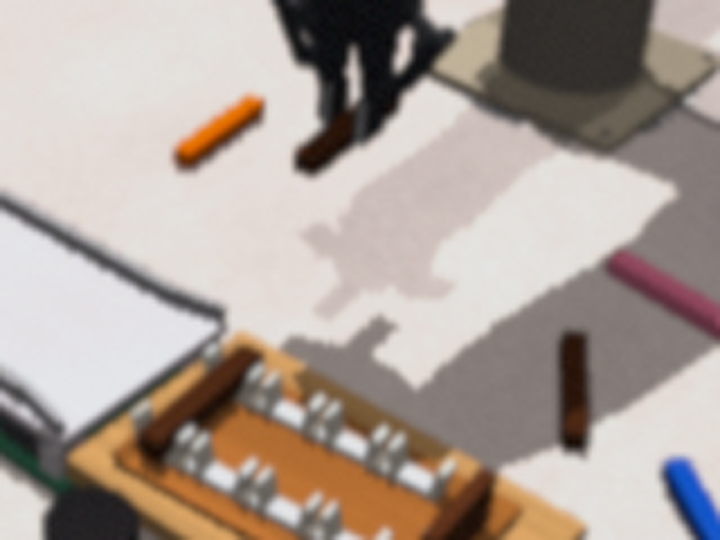

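```bash
python3 -m pendant '1 0.2 0.5 0 0 0 0;1 0.36 1 0 0 0 0;1 0.36 1 0 0 0 0;1 0.36 1 0 0 0 0;1 0.36 1 0 0 0 0;1 0.36 1 0 0 0 0;1 0.36 1 0 0 0 0;1 0.36 1 0 0 0 0;1 0.36 1 0 0 0 0;1 0.36 1 0 0 0 0' >/dev/null; python3 -m pendant '1 0.12 0.25 0 0 0 0;1 0 0 0.8 0 0 0;1 0 0 1 0 0 0;1 0 0 1 0 0 0;1 0 0 0.5 0 0 0;1 0 0 0.2 0 0 0;1 0 0 0 0 0 0;1 0 0 0 0 0 0';python3 -c "
from h import *
go([.6165,.1538,.0625])
s=cam('scene'); save(s,'s15',(280,180,400,280),6)"
```

```text
clock: 26.13
position: [0.6171, 0.1543, 0.0869]
orientation: [2.123, 2.315, 0.001]
wrist_force: [-0.0, 0.2, 0.6]
gripper_width: 0.0175
t 26.1 pos [0.6171 0.1543 0.0869] yawx 1.6570 zdev [0.0007 0.0001] F [-0.   0.2  0.6] w 0.0175 q [ 0.14  0.4  -0.18  1.    0.    0.06]
tool units [-0.021 -0.034  1.22 ]
```

View pics/s15.png

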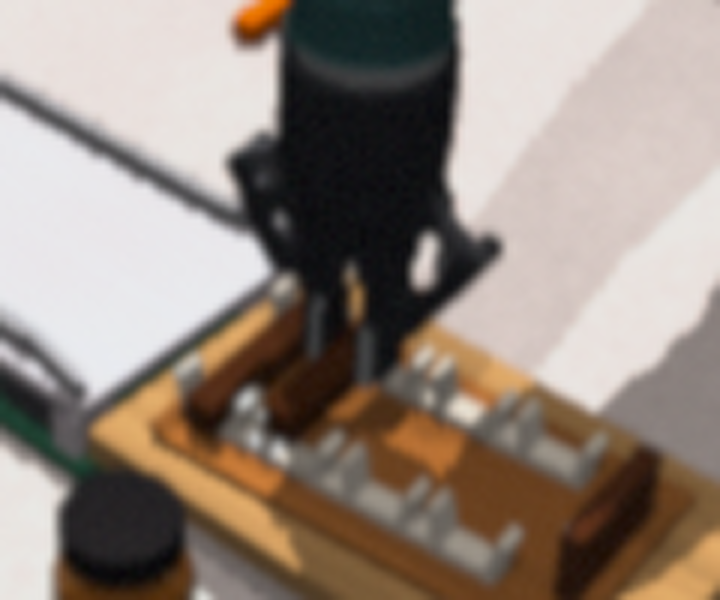

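```bash
python3 -m pendant '1 -0.02 -0.03 0.4 0 0 0;1 0 0 0.4 0 0 0;1 0 0 0.3 0 0 0;1 0 0 0.1 0 0 0;1 0 0 0 0 0 0;1 0 0 0 0 0 0'; python3 -m pendant '0.5 0 0 0 0 0 0;0.25 0 0 0 0 0 0;0.25 0 0 0 0 0 0;0.25 0 0 -0.3 0 0 0;0.25 0 0 -0.8 0 0 0;0.2 0 0 -1 0 0 0;0 0 0 -1 0 0 0;-0.3 0 0 -1 0 0 0;-0.3 0 0 -1 0 0 0;-0.3 0 0 0 0 0 0';python3 -c "
from h import *
st()
s=cam('scene'); save(s,'s16',(280,180,420,280),5.5)
for o in cigars(s): print('s',*o)
d=cam('top')
for o in cigars(d): print(*o)
"
```

```text
clock: 26.68
position: [0.6157, 0.1534, 0.0619]
orientation: [-2.124, -2.315, 0.002]
wrist_force: [-0.1, -0.7, 0.4]
gripper_width: 0.0179
clock: 27.52
position: [0.6195, 0.1543, 0.1699]
orientation: [2.119, 2.311, 0.011]
wrist_force: [1.1, 0.2, -0.5]
gripper_width: 0.0551
t 27.5 pos [0.6195 0.1543 0.1699] yawx 1.6574 zdev [0.009  0.0014] F [ 1.1  0.2 -0.5] w 0.0551 q [ 0.14  0.33 -0.09  1.15  0.    0.06]
s 480 66 252 [-3076.8  -878.6] [5573.7   31.9] [-2.0875 -0.5188] 0.346
s 351 31 95 [-1846.4 -1726.8] [433.1 204.5] [-1.7671 -1.6923] 1.022
s 231 141 264 [ 393.8 -639.2] [128.5 101.2] [ 0.3895 -0.6471] 1.828
s 407 237 142 [393.3 246.7] [118.  17.] [0.3955 0.2482] 0.577
s 324 240 134 [579.4  75.3] [124.2  26.3] [0.5826 0.0766] 0.118
s 337 247 170 [577. 122.] [123.2  28.9] [0.5895 0.1247] 0.04
s 380 267 229 [555.2 262.1] [106.9  27.8] [0.5566 0.2627] 0.196
s 619 312 473 [258.8 811.6] [ 41.6 276.7] [0.273  0.8094] -0.246
s 302 311 89 [808.2 205.6] [21.9 46.3] [0.8086 0.2061] -0.674
592 4 485 [ 1411.  -1171.8] [ 45.7 456.3] [ 1.4255 -1.2322] -1.513
272 239 795 [415.7 139.7] [775.9  74.6] [0.3685 0.1311] -3.013
282 173 198 [634.4 109.5] [129.1  35.5] [0.6205 0.1111] -3.022
214 287 295 [239.7 325. ] [ 96.3 459.8] [0.1577 0.3552] 3.139
107 346 129 [ 26.2 669.7] [ 26.4 185.5] [0.024  0.6668] 2.921
120 350 67 [ 16.7 625.7] [ 17.8 106.4] [0.0139 0.6239] 2.945
```

View pics/s16.png

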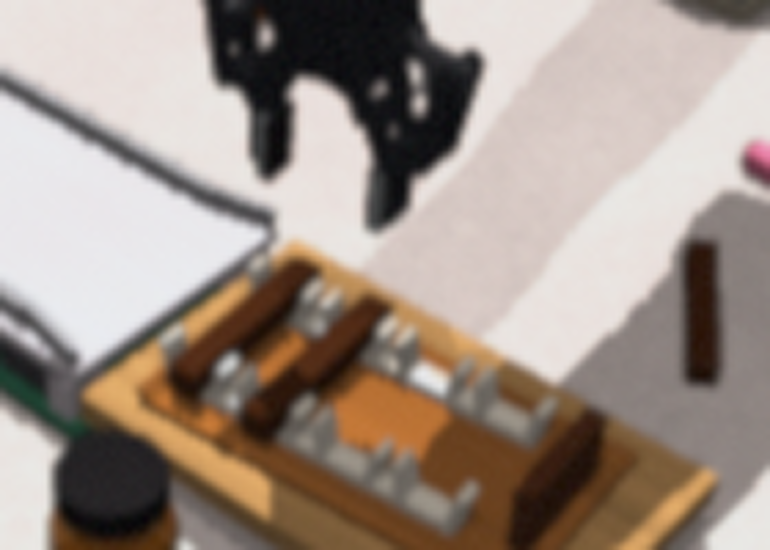

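```bash
python3 -m pendant '-0.3 0 0 0 0 0 -1;-0.3 0 0 0 0 0 -1;-0.3 0 0 0 0 0 -1;-0.3 0 0 0 0 0 -1;-0.3 0 0 0 0 0 -1;-0.3 0 0 0 0 0 -1;-0.3 0 0 0 0 0 -0.9;-0.3 0 0 0 0 0 0;-0.3 0 0 0 0 0 0';python3 -c "
from h import *
go([.3865,.2447,.04])"
```

```text
clock: 28.37
position: [0.6152, 0.1536, 0.1628]
orientation: [-1.511, -2.752, 0.002]
wrist_force: [0.5, -0.7, -0.0]
gripper_width: 0.0555
t 28.4 pos [0.6152 0.1536 0.1628] yawx 2.1373 zdev [-0.0025 -0.0003] F [ 0.5 -0.7 -0. ] w 0.0555 q [ 0.14  0.34 -0.09  1.14  0.   -0.42]
tool units [ 9.975 -7.188  6.168]
```

```bash
python3 -m pendant '-0.3 0.99 -0.715 0 0 0 0;-0.3 0.99 -0.715 0 0 0 0;-0.3 0.99 -0.715 0 0 0 0;-0.3 0.99 -0.715 0 0 0 0;-0.3 0.99 -0.715 0 0 0 0;-0.3 0.99 -0.715 0 0 0 0;-0.3 0.99 -0.715 0 0 0 0;-0.3 0.99 -0.715 0 0 0 0;-0.3 0.99 -0.715 0 0 0 0;-0.3 0.99 -0.715 0 0 0 0'  >/dev/null; python3 -m pendant '-0.3 0 0 0.6 0 0 0;-0.3 0 0 1 0 0 0;-0.3 0 0 1 0 0 0;-0.3 0 0 1 0 0 0;-0.3 0 0 1 0 0 0;-0.3 0 0 1 0 0 0;-0.3 0 0 0.5 0 0 0;-0.3 0 0 0 0 0 0;-0.3 0 0 0 0 0 0'; python3 -c "
from h import *
go([.3865,.2447,.005])
s=cam('scene'); save(s,'s17',(360,180,450,260),7)"
```

```text
clock: 29.95
position: [0.3886, 0.2435, 0.042]
orientation: [-1.51, -2.754, 0.002]
wrist_force: [-0.7, 0.5, 0.4]
gripper_width: 0.0554
t 29.9 pos [0.3886 0.2435 0.042 ] yawx 2.1383 zdev [-0.0014 -0.0006] F [-0.7  0.5  0.4] w 0.0554 q [ 0.42  0.18 -0.6   0.79  0.   -0.15]
tool units [ 0.107 -0.05   1.849]
```

View pics/s17.png

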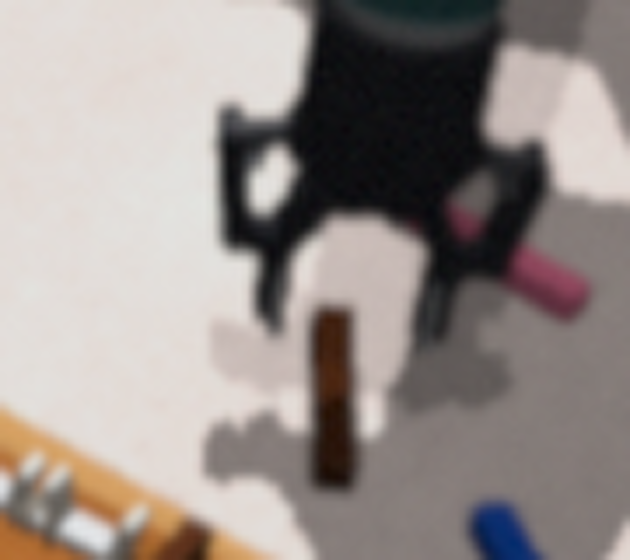

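```bash
python3 -m pendant '-0.3 0.1 -0.05 0.6 0 0 0;-0.3 0 0 0.7 0 0 0;-0.3 0 0 0.4 0 0 0;-0.3 0 0 0.15 0 0 0;0 0 0 0 0 0 0;1 0 0 0 0 0 0;1 0 0 0 0 0 0;1 0 0 0 0 0 0;1 0 0 0 0 0 0;1 0 0 0 0 0 0' 40; python3 -m pendant '1 0 0 0 0 0 0;1 0 0 -0.3 0 0 0;1 0 0 -0.7 0 0 0;1 0 0 -1 0 0 0.9;1 0 0 -1 0 0 1;1 0 0 -1 0 0 1;1 0 0 -1 0 0 1;1 0 0 -1 0 0 1;1 0 0 -1 0 0 1;1 0 0 -0.6 0 0 1' 40; python3 -m pendant '1 0 0 0 0 0 0;1 0 0 0 0 0 0' 40;   python3 -c "
from h import *
go([.6125,.1996,.16])
s=cam('scene'); save(s,'s18',(280,150,440,270),4.5)"
```

```text
clock: 30.83
position: [0.3882, 0.2453, 0.0062]
orientation: [1.509, 2.754, 0.003]
wrist_force: [0.8, -0.3, 6.8]
gripper_width: 0.0178
clock: 31.67
position: [0.3877, 0.2451, 0.1596]
orientation: [2.127, 2.311, 0.003]
wrist_force: [0.4, 0.6, -0.5]
gripper_width: 0.0184
clock: 31.83
position: [0.3873, 0.2449, 0.1577]
orientation: [2.121, 2.317, 0.002]
wrist_force: [0.0, -0.4, -0.2]
gripper_width: 0.0182
t 31.8 pos [0.3873 0.2449 0.1577] yawx 1.6590 zdev [0.0011 0.0005] F [ 0.  -0.4 -0.2] w 0.0182 q [ 0.42  0.03 -0.48  1.06 -0.    0.33]
tool units [-3.249 11.014 -0.102]
```

View pics/s18.png

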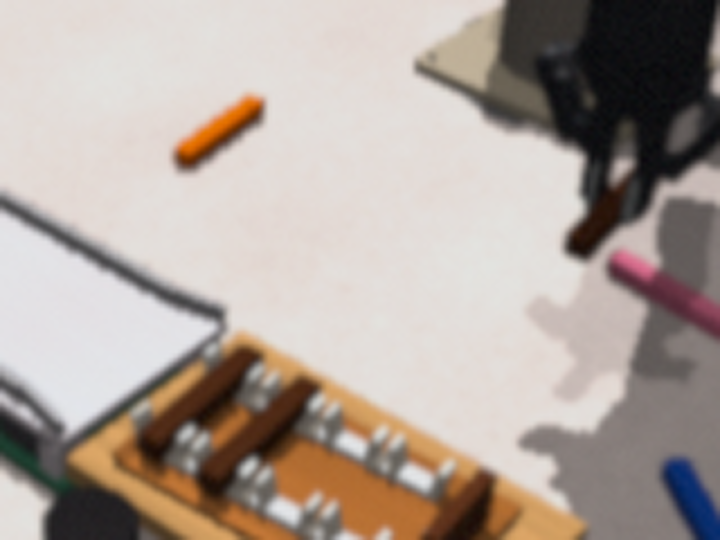

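```bash
python3 -m pendant '1 -0.15 0.5 0 0 0 0;1 -0.295 1 0 0 0 0;1 -0.295 1 0 0 0 0;1 -0.295 1 0 0 0 0;1 -0.295 1 0 0 0 0;1 -0.295 1 0 0 0 0;1 -0.295 1 0 0 0 0;1 -0.295 1 0 0 0 0;1 -0.295 1 0 0 0 0;1 -0.295 1 0 0 0 0' >/dev/null; python3 -m pendant '1 -0.295 1 0 0 0 0;1 -0.15 0.5 0 0 0 0;1 0 0 0.8 0 0 0;1 0 0 1 0 0 0;1 0 0 1 0 0 0;1 0 0 0.6 0 0 0;1 0 0 0.2 0 0 0;1 0 0 0 0 0 0;1 0 0 0 0 0 0';python3 -c "
from h import *
go([.6125,.1996,.0635])
s=cam('scene'); save(s,'s19',(280,180,400,280),6)"
```

```text
clock: 33.47
position: [0.6121, 0.1991, 0.0855]
orientation: [2.123, 2.316, 0.0]
wrist_force: [-0.6, 0.4, -0.2]
gripper_width: 0.0181
t 33.5 pos [0.6121 0.1991 0.0855] yawx 1.6574 zdev [0.0001 0.    ] F [-0.6  0.4 -0.2] w 0.0181 q [ 0.21  0.41 -0.16  1.    0.    0.13]
tool units [0.023 0.021 1.102]
```

View pics/s19.png

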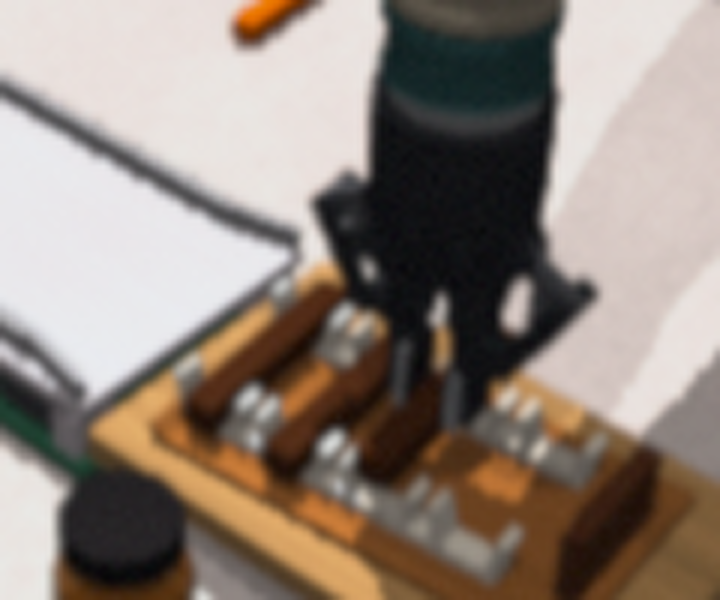

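```bash
python3 -m pendant '1 0.02 0.02 0.4 0 0 0;1 0 0 0.4 0 0 0;1 0 0 0.25 0 0 0;1 0 0 0.1 0 0 0;1 0 0 0 0 0 0;1 0 0 0 0 0 0'; python3 -m pendant '0.5 0 0 0 0 0 0;0.25 0 0 0 0 0 0;0.25 0 0 0 0 0 0;0.25 0 0 -0.3 0 0 0;0.25 0 0 -0.8 0 0 0;0.2 0 0 -1 0 0 0;0.2 0 0 -1 0 0 0;0.2 0 0 -1 0 0 0;0.2 0 0 -0.5 0 0 0;0.2 0 0 0 0 0 0';python3 -c "
from h import *
st()
s=cam('scene'); save(s,'s20',(280,180,420,280),5.5)
d=cam('top');save(d,'t20',(215,145,305,205),8)
"
```

```text
clock: 34.02
position: [0.6124, 0.1993, 0.0633]
orientation: [2.123, 2.315, -0.0]
wrist_force: [-1.8, -1.6, 6.2]
gripper_width: 0.0178
clock: 34.85
position: [0.6145, 0.2, 0.1577]
orientation: [2.121, 2.313, 0.008]
wrist_force: [1.3, -0.3, 0.2]
gripper_width: 0.0345
t 34.9 pos [0.6145 0.2    0.1577] yawx 1.6573 zdev [0.0059 0.0013] F [ 1.3 -0.3  0.2] w 0.0345 q [ 0.21  0.35 -0.08  1.13  0.    0.13]
```

View pics/s20.png

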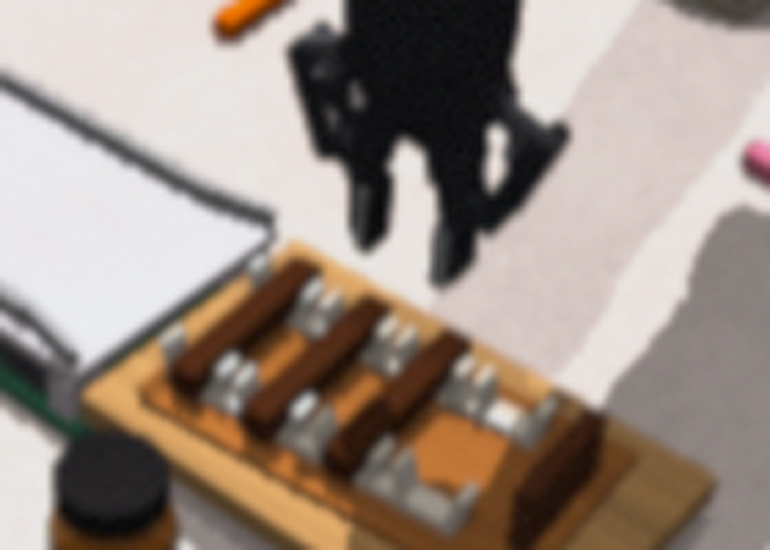

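View pics/t20.png

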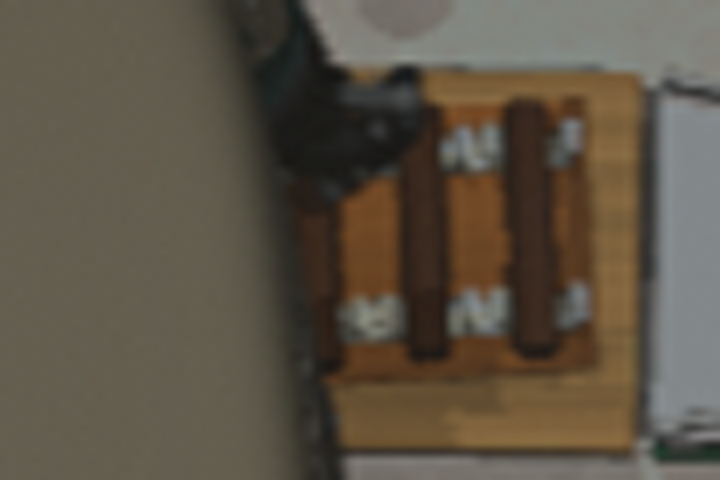

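All three cigars are seated and the tray is still on the ledge. I'll go to the tray's grip bar at about (0.6047, 0.2903).

```bash
python3 -m pendant '0.2 1 0 0 0 0 0;0.2 1 0 0 0 0 0;0.2 1 0 0 0 0 0;0.2 1 0 0 0 0 0;0.2 0.5 0 0 0 0 0;0.2 0 0 0 0 0 0;0.2 0 0 0 0 0 0' | head -2;python3 -c "
from h import *
go([.6047,.2903,.10])
s=cam('scene'); save(s,'s21',(310,180,430,280),6)
"
```

```text
clock: 35.53
position: [0.6037, 0.2889, 0.1529]
t 35.5 pos [0.6037 0.2889 0.1529] yawx 1.6581 zdev [-0.0021 -0.0015] F [ 0.7 -0.5 -0.9] w 0.0342 q [ 0.35  0.4  -0.02  1.15 -0.    0.26]
tool units [0.071 0.061 2.645]
```

View pics/s21.png

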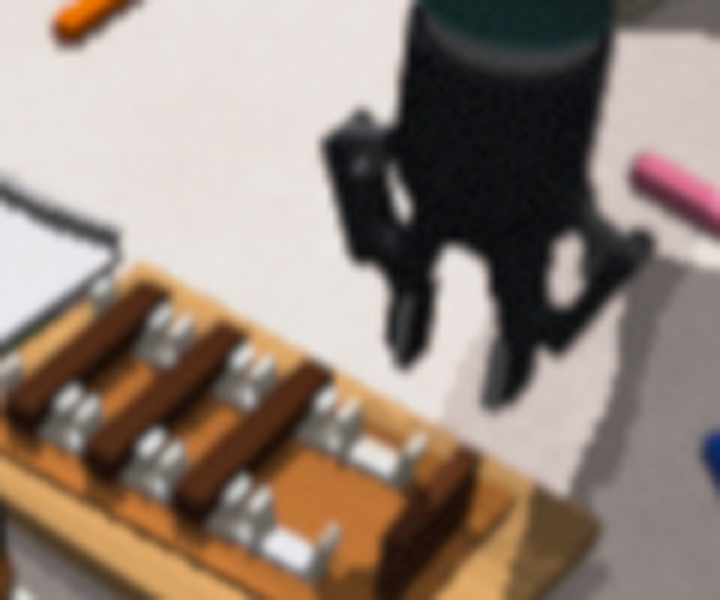

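```bash
python3 -m pendant '0.2 0.05 0.05 0.8 0 0 0;0.2 0 0 0.8 0 0 0;0.2 0 0 0.6 0 0 0;0.2 0 0 0.1 0 0 0;0.2 0 0 0 0 0 0;0.2 0 0 0 0 0 0' | head -2;python3 -c "
from h import *
go([.6047,.2903,.062])
s=cam('scene'); save(s,'s22',(340,200,420,280),8); d=cam('top');save(d,'t22',(205,145,295,205),8)
"
```

```text
clock: 36.08
position: [0.6057, 0.2898, 0.1086]
t 36.1 pos [0.6057 0.2898 0.1086] yawx 1.6565 zdev [ 0.0002 -0.    ] F [-0.6  0.5  1.1] w 0.0345 q [ 0.35  0.44 -0.07  1.07 -0.    0.26]
tool units [ 0.031 -0.05   2.329]
```

View pics/s22.png

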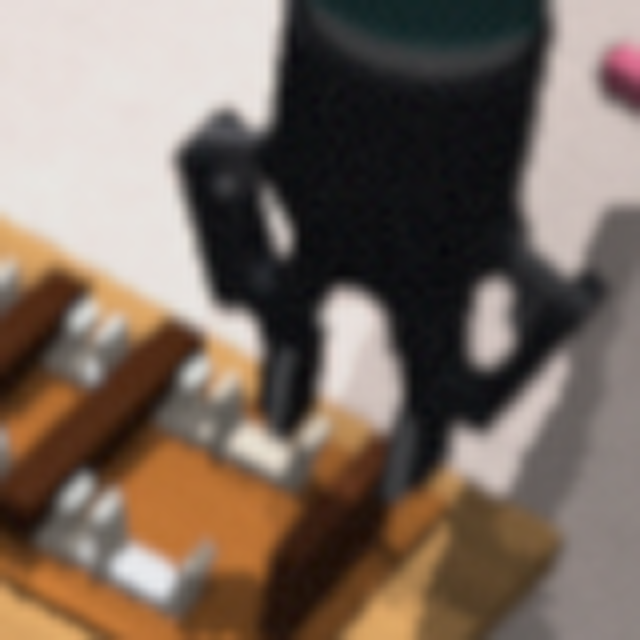

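View pics/t22.png

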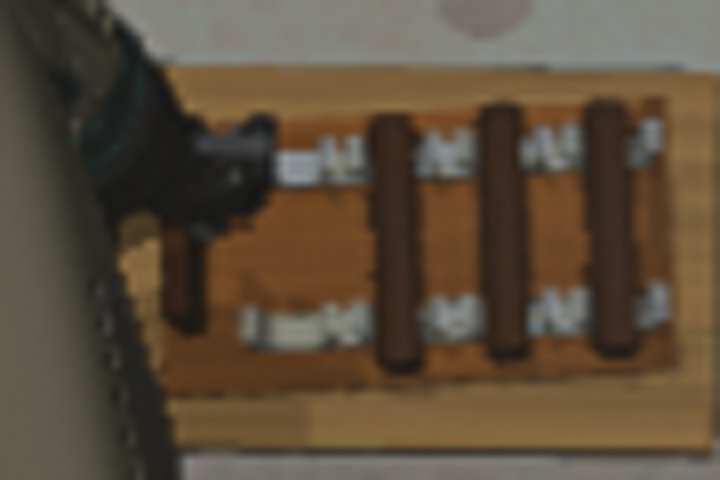

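```bash
python3 -m pendant '0.2 0.03 -0.05 0.4 0 0 0;0.2 0 0 0.6 0 0 0;0.2 0 0 0.6 0 0 0;0.2 0 0 0.4 0 0 0;0.2 0 0 0.2 0 0 0;0.2 0 0 0 0 0 0;0.2 0 0 0 0 0 0'; python3 -m pendant '0.5 0 0 0 0 0 0;1 0 0 0 0 0 0;1 0 0 0 0 0 0;1 0 0 0 0 0 0;1 0 0 0 0 0 0;1 0 0 0 0 0 0' 60; python3 -c "
from h import *
go([.6079,.290,.062])
s=cam('scene'); save(s,'s23',(310,180,430,280),6); d=cam('top');save(d,'t23',(205,145,295,205),8)
"
```

```text
clock: 36.77
position: [0.604, 0.2906, 0.0636]
orientation: [-2.123, -2.315, 0.002]
wrist_force: [0.4, -0.3, 1.4]
gripper_width: 0.0342
clock: 37.27
position: [0.605, 0.2907, 0.0652]
orientation: [2.123, 2.314, 0.001]
wrist_force: [-0.6, -2.0, 3.3]
gripper_width: 0.0109
t 37.3 pos [0.605  0.2907 0.0652] yawx 1.6570 zdev [ 0.0015 -0.0001] F [-0.6 -2.   3.3] w 0.0109 q [ 0.35  0.48 -0.11  0.98 -0.    0.27]
tool units [-0.046  0.139  0.158]
```

View pics/s23.png

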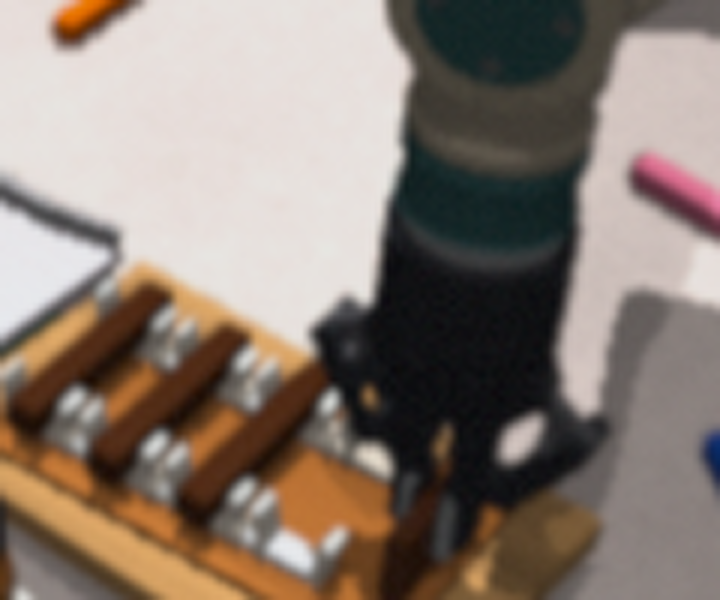

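View pics/t23.png

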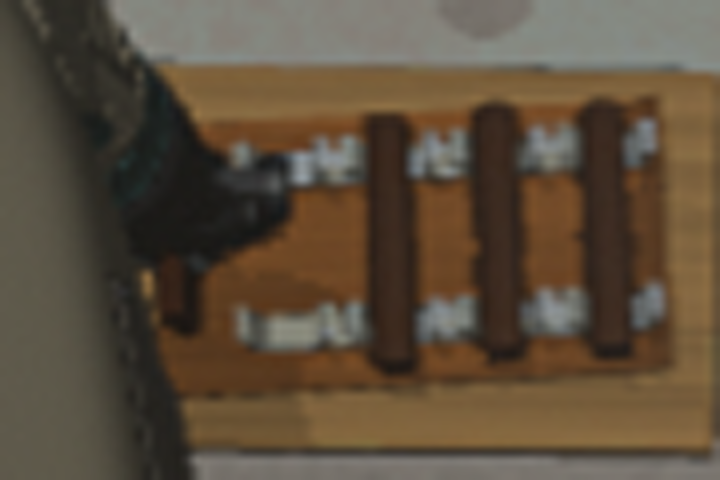

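```bash
python3 -m pendant '1 0 0.03 0 0 0 0.2;1 0 0.04 0 0 0 0.3;1 0 0.04 0 0 0 0.3;1 0 0.03 0 0 0 0.23;1 0 0 0 0 0 0;1 0 0 0 0 0 0' 60
python3 - <<'E'
from h import *
go([.6079,.290,.062])
d=cam('top');save(d,'t24',(205,145,295,205),8)
im=d['frame'].astype(int);R,G,B=im[...,0],im[...,1],im[...,2]
m=((R-B>0.58*R)&(R>60)); 
# near (−x) and nose edges of plate
pts=[]
for u in range(233,287,3):
    vs=[v for v in range(150,205) if m[v,u]]
    if vs: pts.append([*onz(d,u,max(vs)+.5,.051)[:2]])
pts=np.array(pts); k=np.polyfit(pts[:,1],pts[:,0],1); print('near edge dx/dy',k[0],'res',np.abs(np.polyval(k,pts[:,1])-pts[:,0]).max())
pts=[]
for u in range(245,287,3):
    vs=[v for v in range(150,205) if m[v,u]]
    if vs: pts.append([*onz(d,u,min(vs)-.5,.051)[:2]])
p2=np.array(pts);k2=np.polyfit(p2[:,1],p2[:,0],1);print('far edge',k2[0]); print('mid x at y=.12',(np.polyval(k,.12)+np.polyval(k2,.12))/2,'width',np.polyval(k2,.12)-np.polyval(k,.12))
E
```

```text
clock: 37.87
position: [0.6086, 0.2916, 0.0651]
orientation: [2.205, 2.236, 0.004]
wrist_force: [2.3, -0.3, 4.9]
gripper_width: 0.0113
t 37.9 pos [0.6086 0.2916 0.0651] yawx 1.5847 zdev [0.0028 0.0013] F [ 2.3 -0.3  4.9] w 0.0113 q [ 0.35  0.48 -0.1   0.99  0.    0.34]
tool units [-0.079 -0.039  0.157]
near edge dx/dy -0.009013165539852696 res 0.0031300771771515246
far edge 0.44456433295363856
mid x at y=.12 0.5794244633232633 width 0.057038446092197326
```

View pics/t24.png

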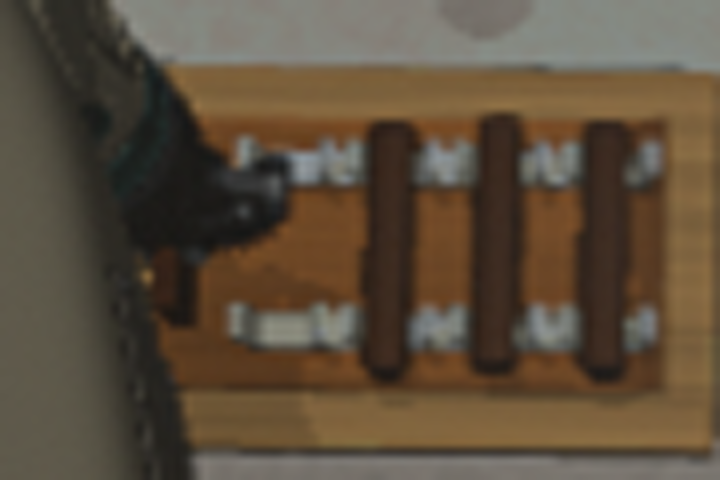

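Run:
```python
from h import *
d=cam('top')
f=lambda x,y,z:onz(d,205+(x+.5)/8-.5,145+(y+.5)/8-.5,z)[:2]
for x,a,b in((300,119,388),(600,118,388)):
    p,q=f(x,a,.051),f(x,b,.051); print('tray mid',(p+q)/2,p[0]-q[0], 'line x', .6132-.0146*((p+q)[1]/2+.07))
for x,a,b in((300,67,449),(600,69,453)):
    p,q=f(x,a,.045),f(x,b,.045); print('ledge mid',(p+q)/2,p[0]-q[0])
```

```text
tray mid [0.60891428 0.2447261 ] 0.11902225565445546 line x 0.6086049990125773
tray mid [0.6125521  0.11565414] 0.11958016853162412 line x 0.6104894495866435
ledge mid [0.60892827 0.24582259] 0.16977223823812027
ledge mid [0.61103231 0.11607283] 0.1707459404109316
```

```bash
python3 -m pendant '1 -0.2 0 -0.05 0 0 0.05;1 -0.4 0 -0.05 0 0 0.05;1 -0.4 0 0 0 0 0;1 -0.4 0 0 0 0 0;1 -0.3 0 0 0 -0.1 0;1 -0.3 0 0 0 -0.1 0;1 -0.3 0 -0.03 0 -0.1 0;1 -0.3 0 -0.03 0 0 0;1 -0.2 0 -0.02 0 0 0;1 0 0 0 0 0 0' 60
python3 - <<'E'
from h import *
st()
s=cam('scene'); save(s,'s25',(270,170,420,290),5); d=cam('top');save(d,'t25',(205,145,325,205),6)
E
```

```text
clock: 38.8
position: [0.6065, 0.233, 0.0671]
orientation: [2.205, 2.218, -0.028]
wrist_force: [0.0, -0.5, -5.5]
gripper_width: 0.0112
t 38.8 pos [0.6065 0.233  0.0671] yawx 1.5766 zdev [-0.0027 -0.0229] F [ 0.  -0.5 -5.5] w 0.0112 q [ 0.28  0.45 -0.15  0.98 -0.02  0.27]
```

View pics/s25.png

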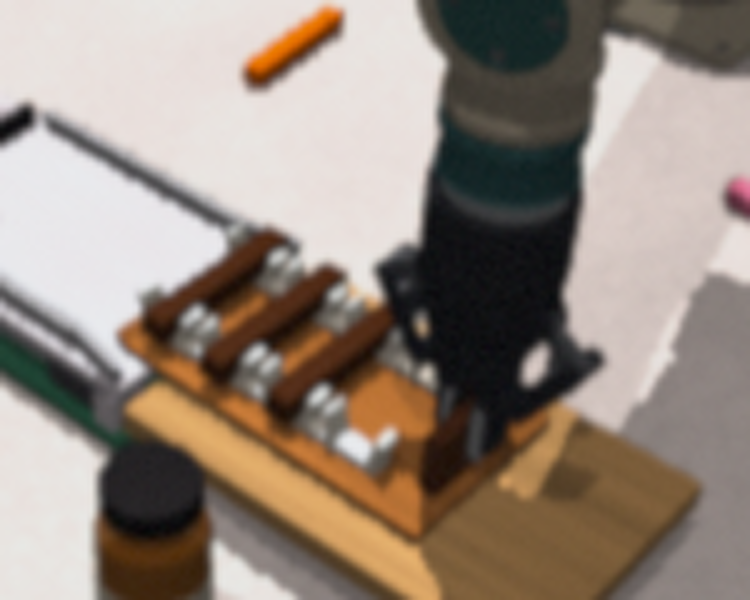

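View pics/t25.png

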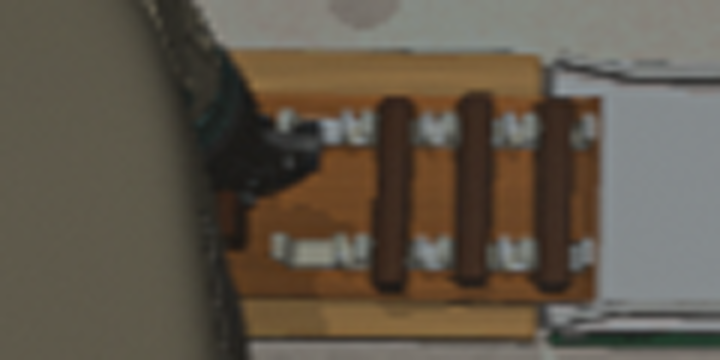

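```bash
python3 -m pendant '1 -0.3 0.03 -0.02 0 0 0;1 -0.4 0.03 -0.02 0 0 0;1 -0.45 0.03 -0.02 0 0.03 0;1 -0.45 0 -0.03 0 0.04 0;1 -0.45 0 -0.03 0 0.04 0;1 -0.45 0 -0.03 0 0.05 0;1 -0.45 0 -0.03 0 0.05 0;1 -0.45 0 -0.03 0 0.05 0;1 -0.3 0 -0.02 0 0.04 0;1 0 0 0 0 0 0' 60
python3 - <<'E'
from h import *
st()
s=cam('scene'); save(s,'s26',(240,150,390,270),5); d=cam('top');save(d,'t26',(225,145,345,205),6)
E
```

```text
clock: 39.73
position: [0.6101, 0.1593, 0.0741]
orientation: [2.215, 2.227, -0.001]
wrist_force: [-0.0, 0.4, -5.4]
gripper_width: 0.0116
t 39.7 pos [0.6101 0.1593 0.0741] yawx 1.5764 zdev [-0.     -0.0006] F [-0.   0.4 -5.4] w 0.0116 q [ 0.15  0.4  -0.2   0.97 -0.    0.15]
```

View pics/s26.png

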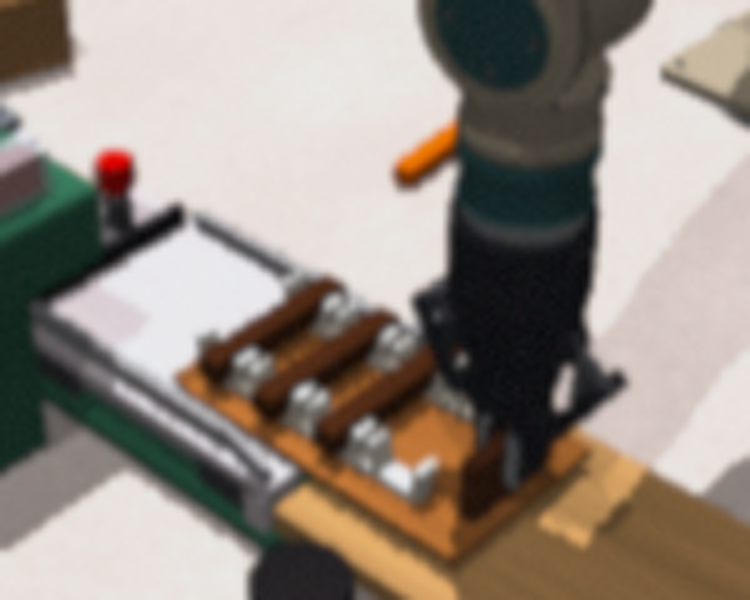

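View pics/t26.png

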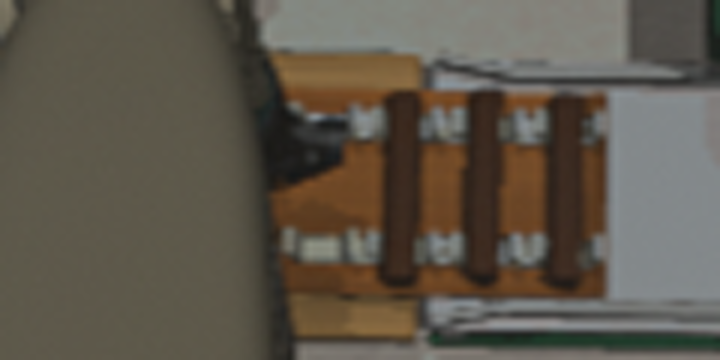

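```bash
python3 -m pendant '1 -0.2 0 0.1 0 0 -0.05;1 -0.4 0 0.08 0 0 -0.05;1 -0.6 0 0 0 0 -0.03;1 -0.7 0 0 0 0 0;1 -0.7 0 0 0 0 0;1 -0.7 0 0 0 0 0;1 -0.6 0 0 0 0 0;1 -0.5 0 0 0 0 0;1 -0.4 0 0 0 0 0;1 0 0 0 0 0 0' 60
python3 - <<'E'
from h import *
go([.6115,.0440,.07])
s=cam('scene'); save(s,'s27',(210,140,360,260),5); d=cam('top');save(d,'t27',(260,145,380,205),6)
E
```

```text
clock: 40.67
position: [0.6117, 0.0627, 0.0703]
orientation: [2.205, 2.236, -0.002]
wrist_force: [0.5, -0.7, -3.8]
gripper_width: 0.0112
t 40.7 pos [0.6117 0.0627 0.0703] yawx 1.5850 zdev [ 0.0001 -0.0016] F [ 0.5 -0.7 -3.8] w 0.0112 q [-0.    0.38 -0.24  0.95 -0.   -0.02]
tool units [-0.934 -0.021  0.019]
```

View pics/s27.png

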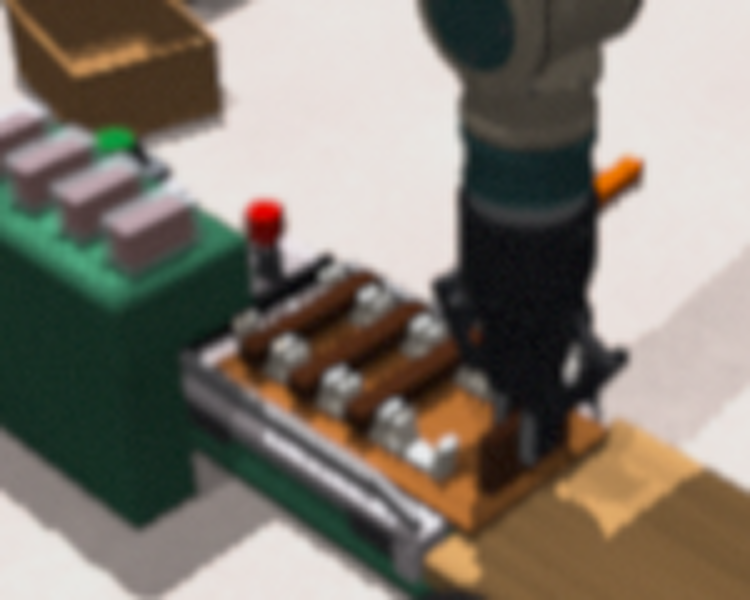

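View pics/t27.png

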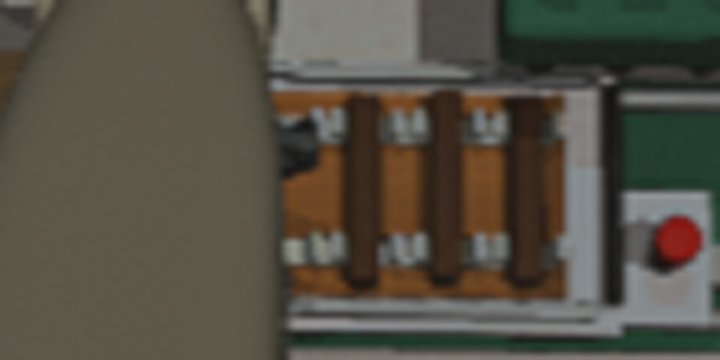

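```bash
python3 -m pendant '1 -0.2 0 0 0 0 0;1 -0.2 0 0 0 0 0;1 -0.2 0 0 0 0 0;1 -0.15 0 0 0 0 0;1 -0.1 0 0 0 0 0;1 0 0 0 0 0 0;1 0 0 0 0 0 0' 60; python3 -c "
from h import *
go([.6115,.0440,.07])"; python3 -m pendant '1 -0.1 0 0 0 0 0;1 -0.08 0 0 0 0 0;1 0 0 0 0 0 0;1 0 0 0 0 0 0' 60; python3 -c "
from h import *
go([.6115,.0440,.07])
s=cam('scene'); save(s,'s28',(210,140,360,260),5); d=cam('top');save(d,'t28',(260,145,380,205),6)"
```

```text
clock: 41.35
position: [0.6119, 0.0476, 0.0703]
orientation: [2.203, 2.239, -0.001]
wrist_force: [0.2, -1.5, -3.4]
gripper_width: 0.011
t 41.4 pos [0.6119 0.0476 0.0703] yawx 1.5872 zdev [ 0.0001 -0.0009] F [ 0.2 -1.5 -3.4] w 0.0110 q [-0.03  0.38 -0.24  0.95 -0.   -0.04]
tool units [-0.179 -0.022  0.014]
clock: 41.68
position: [0.6119, 0.0443, 0.0703]
orientation: [2.203, 2.24, -0.0]
wrist_force: [0.6, -0.4, -2.5]
gripper_width: 0.0108
t 41.7 pos [0.6119 0.0443 0.0703] yawx 1.5873 zdev [ 0.     -0.0003] F [ 0.6 -0.4 -2.5] w 0.0108 q [-0.03  0.38 -0.24  0.95 -0.   -0.05]
tool units [-0.014 -0.019  0.016]
```

View pics/t28.png

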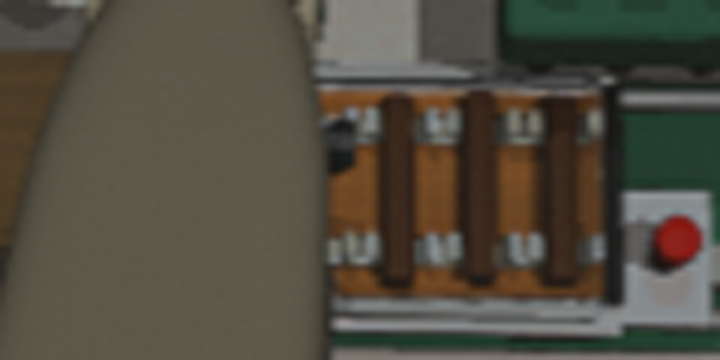

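```bash
for i in 1 2 3; do python3 -m pendant '1 -0.06 0 0 0 0 0;1 0 0 0 0 0 0' 60 | sed -n '2p;4p'; done
```

```text
position: [0.6119, 0.0433, 0.0704]
wrist_force: [1.1, 1.2, -3.5]
position: [0.6119, 0.042, 0.0703]
wrist_force: [-0.0, 1.5, -3.2]
position: [0.6121, 0.0415, 0.0705]
wrist_force: [0.4, 3.5, -2.1]
```

```bash
for i in 1 2; do python3 -m pendant '1 -0.06 0 0 0 0 0;1 0 0 0 0 0 0' 60 | sed -n '2p;4p'; done; python3 -c "
from h import *
d=cam('top');save(d,'t29',(300,145,380,205),9)"
```

```text
position: [0.6123, 0.0412, 0.0707]
wrist_force: [0.1, 6.6, -1.8]
position: [0.6124, 0.0411, 0.0709]
wrist_force: [0.7, 9.6, -1.4]
```

View pics/t29.png

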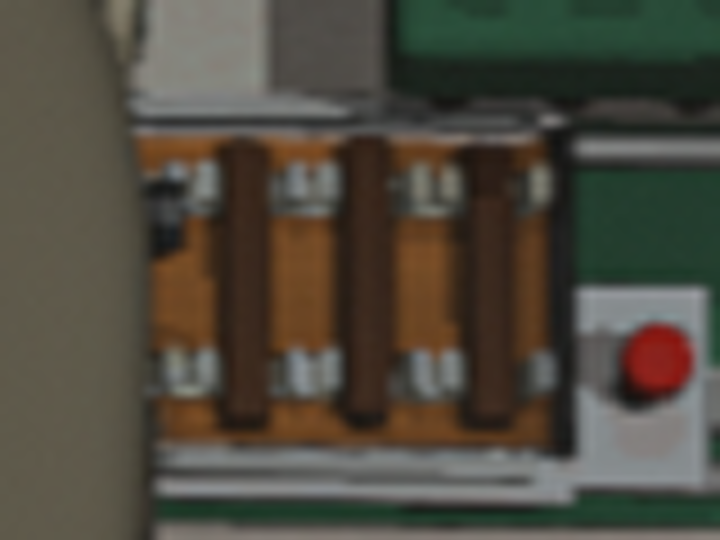

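Nose is against the stop: push force rose to 9.6 N with no further motion. Releasing the tray.

```bash
python3 -m pendant '1 0.1 0 0.05 0 0 0;1 0 0 0 0 0 0;0.7 0 0 0 0 0 0;0.3 0 0 0 0 0 0;0.2 0 0 0 0 0 0;0.2 0 0 -0.3 0 0 0;0.2 0 0 -0.8 0 0 0;0.2 0 0 -1 0 0 0;0.2 0 0 -1 0 0 0;0.2 0 0 -1 0 0 0' 60; python3 -m pendant '0.2 0 0 -1 0 0 0;0.2 0 0 0 0 0 0' >/dev/null; python3 -c "
from h import *
go([.580,-.1975,.17])
s=cam('scene'); save(s,'s30',(210,130,360,250),5); d=cam('top');save(d,'t30',(260,145,380,205),6)"
```

```text
clock: 43.5
position: [0.6118, 0.0396, 0.1524]
orientation: [2.203, 2.239, -0.002]
wrist_force: [0.5, -0.4, -0.7]
gripper_width: 0.0343
t 43.7 pos [0.6153 0.0396 0.1767] yawx 1.5868 zdev [ 0.0088 -0.0015] F [ 0.6  0.3 -0.5] w 0.0340 q [-0.04  0.29 -0.13  1.15 -0.   -0.06]
tool units [-11.824  -1.956   0.338]
```

View pics/s30.png

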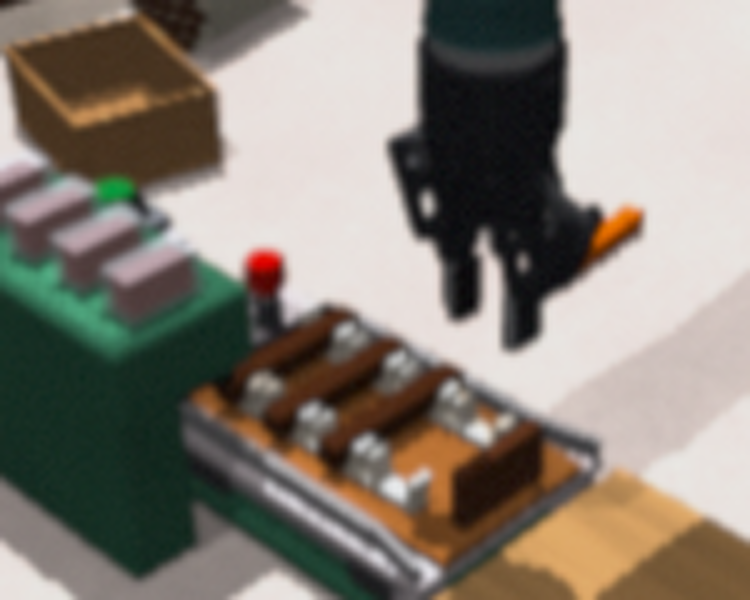

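View pics/t30.png

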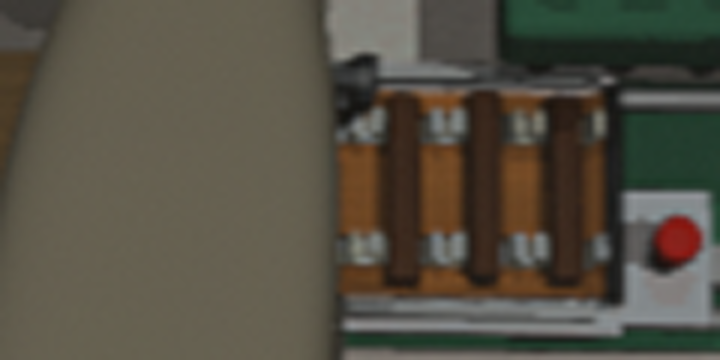

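```bash
python3 -m pendant '0 0 -0.5 0 0 0 1;-0.3 0 -0.5 0 0 0 1;-0.3 0 -0.5 0 0 0 1;-0.3 0 0 0 0 0 1;-0.3 0 0 0 0 0 1;-0.3 0 0 0 0 0 1;-0.3 0 0 0 0 0 1;-0.3 0 0 0 0 0 1;-0.3 0 0 0 0 0 1;-0.3 0 0 0 0 0 1' >/dev/null; python3 -m pendant '-0.3 0 0 0 0 0 1;-0.3 0 0 0 0 0 1;-0.3 0 0 0 0 0 1;-0.3 0 0 0 0 0 1;-0.3 0 0 0 0 0 1;-0.3 0 0 0 0 0 1;-0.3 0 0 0 0 0 1;-0.3 0 0 0 0 0 1;-0.3 0 0 0 0 0 1;-0.3 0 0 0 0 0 1' >/dev/null; python3 -m pendant '-0.3 0 0 0 0 0 1;-0.3 0 0 0 0 0 1;-0.3 0 0 0 0 0 0.5;-0.3 0 0 0 0 0 0;-0.3 0 0 0 0 0 0' >/dev/null; python3 -c "
from h import *
go([.5805,-.196,.17])
go([.5805,-.196,.076])"
```

```text
t 45.9 pos [0.581  0.0419 0.1699] yawx 0.0174 zdev [-0.0026 -0.0002] F [0.2 0.6 1.2] w 0.0555 q [-0.04  0.24 -0.2   1.13 -0.    1.51]
tool units [-2.3300e-01  1.1891e+01 -3.0000e-03]
t 45.9 pos [0.581  0.0419 0.1699] yawx 0.0174 zdev [-0.0026 -0.0002] F [0.2 0.6 1.2] w 0.0555 q [-0.04  0.24 -0.2   1.13 -0.    1.51]
tool units [-0.221 11.89   4.697]
```

```bash
python3 -m pendant '-0.3 -0.02 1 0 0 0 0;-0.3 -0.02 1 0 0 0 0;-0.3 -0.02 1 0 0 0 0;-0.3 -0.02 1 0 0 0 0;-0.3 -0.02 1 0 0 0 0;-0.3 -0.02 1 0 0 0 0;-0.3 -0.02 1 0 0 0 0;-0.3 -0.02 1 0 0 0 0;-0.3 -0.02 1 0 0 0 0;-0.3 -0.02 1 0 0 0 0' >/dev/null; python3 -m pendant '-0.3 -0.02 1 0 0 0 0;-0.3 0 0.8 0 0 0 0;-0.3 0 0.1 0 0 0 0;-0.3 0 0 0 0 0 0;-0.3 0 0 0 0 0 0;-0.3 0 0 0 0 0 0' >/dev/null; python3 -c "
from h import *
go([.5805,-.196,.076])
s=cam('scene'); save(s,'s31',(210,110,360,230),5)"
```

```text
t 47.2 pos [ 0.5814 -0.195   0.1711] yawx 0.0177 zdev [-0.0006  0.0007] F [ 1.1  0.2 -0.6] w 0.0556 q [-0.43  0.29 -0.13  1.14  0.    1.12]
tool units [-0.042  0.054  4.754]
```

View pics/s31.png

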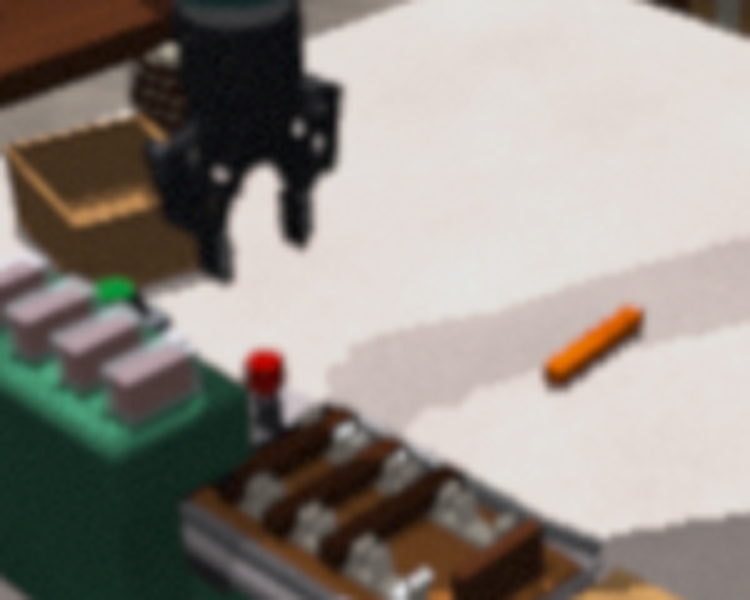

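```bash
python3 -m pendant '-0.3 -0.04 0.12 0.7 0 0 0;-0.3 0 0 1 0 0 0;-0.3 0 0 1 0 0 0;-0.3 0 0 0.9 0 0 0;-0.3 0 0 0.6 0 0 0;-0.3 0 0 0.4 0 0 0;-0.3 0 0 0.15 0 0 0;-0.3 0 0 0 0 0 0;-0.3 0 0 0 0 0 0'; python3 -m pendant '0.3 0 0 0 0 0 0;1 0 0 0 0 0 0;1 0 0 0 0 0 0;1 0 0 0 0 0 0;1 0 0 0 0 0 0;1 0 0 0 0 0 0;1 0 0 0 0 0 0' 70; python3 -m pendant '1 0 0 -0.2 0 0 0;1 0 0 -0.2 0 0 0;1 0 0 -0.15 0 0 0;1 0 0 0 0 0 0;1 0 0 0 0 0 0' 70;  python3 -c "
from h import *
st()
s=cam('scene'); save(s,'s32',(210,110,360,230),5)"
```

```text
clock: 47.98
position: [0.5815, -0.1985, 0.0771]
orientation: [3.141, 0.027, 0.002]
wrist_force: [0.5, -1.1, 0.7]
gripper_width: 0.0556
clock: 48.57
position: [0.581, -0.1989, 0.0779]
orientation: [3.14, 0.026, 0.001]
wrist_force: [-3.6, -0.1, 5.1]
gripper_width: 0.0259
clock: 48.98
position: [0.5808, -0.1985, 0.0868]
orientation: [3.141, 0.026, 0.0]
wrist_force: [2.9, -1.3, -8.8]
gripper_width: 0.0257
t 49.0 pos [ 0.5808 -0.1985  0.0868] yawx 0.0165 zdev [ 0.     -0.0001] F [ 2.9 -1.3 -8.8] w 0.0257 q [-0.43  0.37 -0.23  0.98 -0.    1.12]
```

View pics/s32.png

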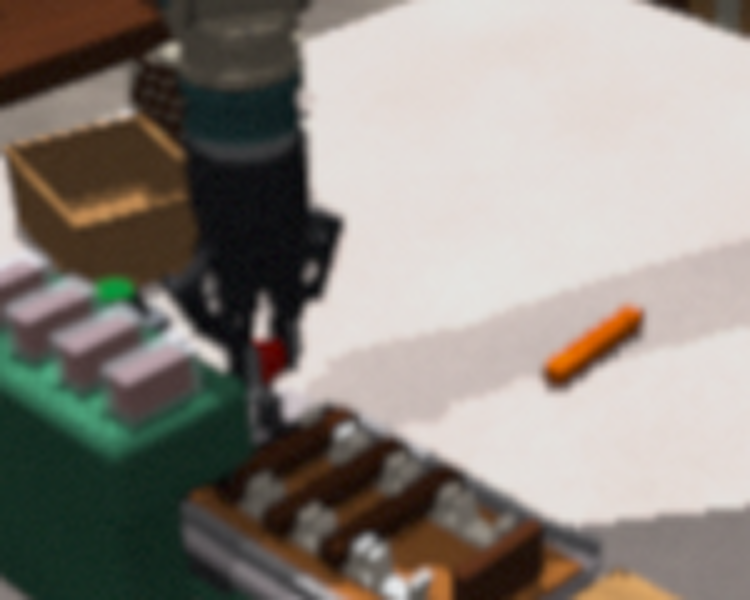

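```bash
python3 -m pendant '1 0 0.15 0 0 0 0;1 0 0.3 0 0 0 0;1 0 0.45 0 0 0 0;1 0 0.6 0 0 0 0;1 0 0.7 0 0 0 0;1 0 0.7 0 0 0 0;1 0 0.7 0 0 0 0;1 0 0.6 0 0 0 0;1 0 0.5 0 0 0 0;1 0 0.4 0 0 0 0' 70; python3 -m pendant '1 0 0.3 0 0 0 0;1 0 0.2 0 0 0 0;1 0 0.1 0 0 0 0;1 0 0 0 0 0 0;1 0 0 0 0 0 0' 70;  python3 -c "
from h import *
st()
s=cam('scene'); save(s,'s33',(180,110,340,230),5)"
```

```text
clock: 49.87
position: [0.5821, -0.3015, 0.087]
orientation: [-3.141, -0.025, 0.001]
wrist_force: [3.0, 1.8, -8.4]
gripper_width: 0.0261
clock: 50.28
position: [0.5823, -0.3131, 0.0874]
orientation: [3.14, 0.025, -0.002]
wrist_force: [0.8, -0.2, -8.7]
gripper_width: 0.0257
t 50.3 pos [ 0.5823 -0.3131  0.0874] yawx 0.0162 zdev [-0.001 -0.002] F [ 0.8 -0.2 -8.7] w 0.0257 q [-0.59  0.44 -0.11  1.02 -0.    0.96]
```

View pics/s33.png

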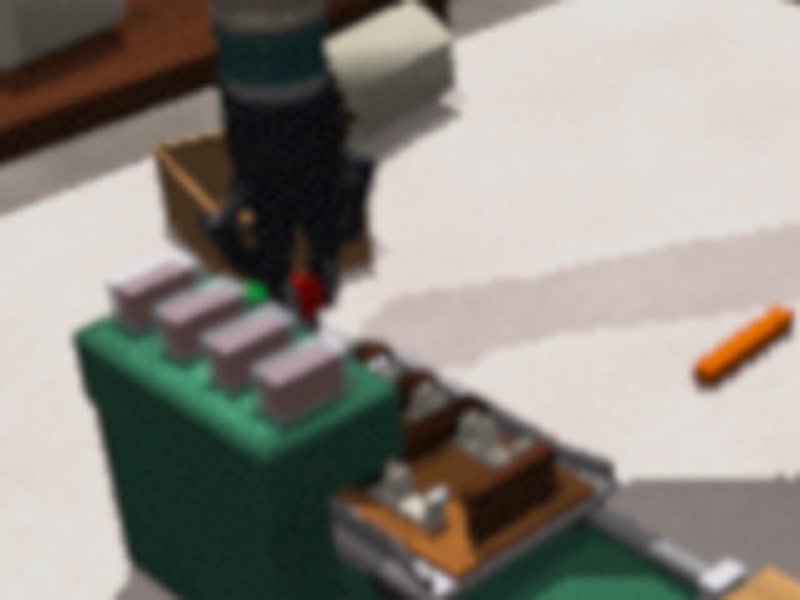

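```bash
python3 -m pendant '1 0 0.15 0 0 0 0;1 0 0.12 0 0 0 0;1 0 0 0 0 0 0;1 0 0 0 0 0 0;1 0 0 0.2 0 0 0;1 0 0 0.2 0 0 0;1 0 0 0.15 0 0 0;1 0 0 0 0 0 0;1 0 0 0 0 0 0' 70;  python3 -c "
from h import *
st()
s=cam('scene'); save(s,'s34',(180,110,340,230),5)"
```

```text
clock: 51.08
position: [0.5826, -0.3187, 0.0779]
orientation: [3.139, 0.025, -0.001]
wrist_force: [-5.8, 1.3, 3.7]
gripper_width: 0.0257
t 51.1 pos [ 0.5826 -0.3187  0.0779] yawx 0.0162 zdev [-0.0004 -0.0022] F [-5.8  1.3  3.7] w 0.0257 q [-0.6   0.45 -0.12  1.   -0.    0.96]
```

View pics/s34.png

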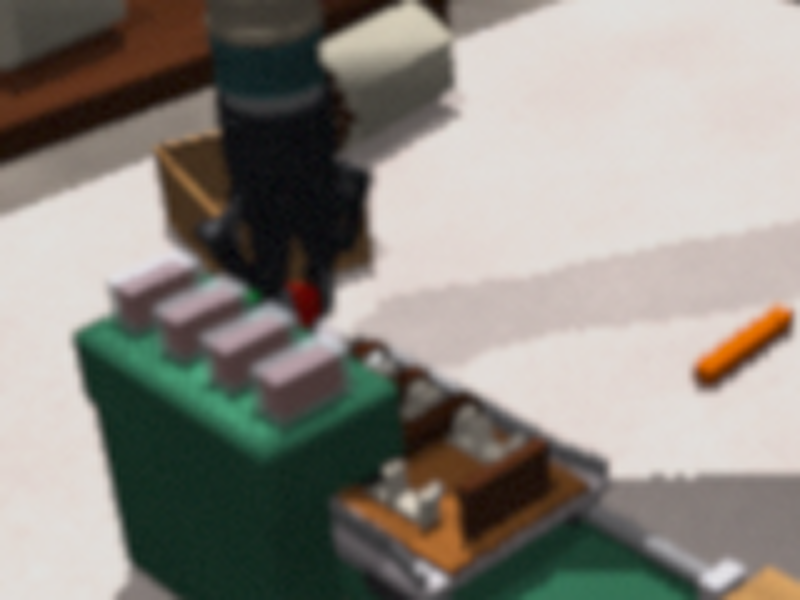

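```bash
python3 -m pendant '1 0 -0.2 0 0 0 0;1 0 0 0 0 0 0;1 0 0 0 0 0 0' 70; python3 -m pendant '1 0 0.2 0 0 0 0;1 0 0 0 0 0 0;0.3 0 0 0 0 0 0;-0.3 0 0 0 0 0 0;-0.3 0 0 0 0 0 0;-0.3 0 0 -0.5 0 0 0;-0.3 0 0 -1 0 0 0;-0.3 0 0 -1 0 0 0;0 0 0 -1 0 0 0;1 0 0 -0.5 0 0 0' 70;  python3 -m pendant '1 0 0 0 0 0 0;1 0 0 0 0 0 0;1 0 0 0 0 0 0;1 0 0 0 0 0 0;1 0 0 0 0 0 0' 70 >/dev/null; python3 -c "
from h import *
go([.563,-.3933,.12])
s=cam('scene'); save(s,'s35',(180,110,340,230),5)"
```

```text
clock: 51.38
position: [0.5825, -0.3155, 0.0779]
orientation: [3.138, 0.025, -0.001]
wrist_force: [-5.4, -1.1, 2.1]
gripper_width: 0.0256
clock: 52.22
position: [0.5849, -0.319, 0.1605]
orientation: [3.138, 0.026, 0.008]
wrist_force: [0.8, 0.9, 1.0]
gripper_width: 0.0322
t 52.6 pos [ 0.5819 -0.3172  0.1546] yawx 0.0167 zdev [-0.0023  0.0016] F [-0.6  0.  -0.1] w -0.0003 q [-0.6   0.39 -0.04  1.15  0.    0.96]
tool units [-1.007  3.793  1.727]
```

View pics/s35.png

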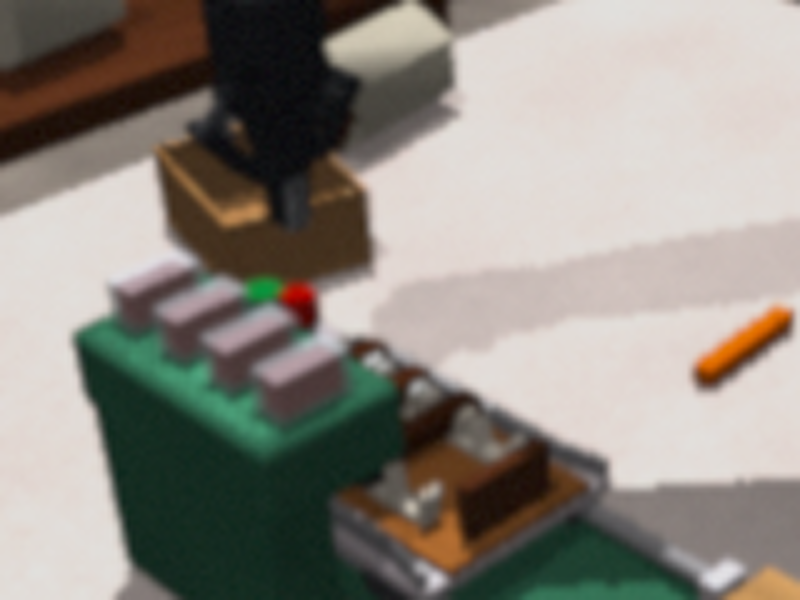

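Run:
```python
from h import *
s=cam('scene')
a=s['frame'].astype(int); mm=(a[...,0]>80)&(a[...,1]<.5*a[...,0])&(a[...,2]<.5*a[...,0]); ys,xs=np.where(mm); k=(xs>=230)&(xs<249)&(ys>=158)&(ys<182)
print('scene knob',xs[k].mean(),ys[k].mean(),k.sum(),ys[k].min(),ys[k].max(),'was 239.33 168.97; lift 8mm would shift by',np.array(proj(s,[.582,-.3175,.107]))-proj(s,[.582,-.3175,.099]))
print('y shift 3mm',np.array(proj(s,[.582,-.3145,.099]))-proj(s,[.582,-.3175,.099]))
d=cam('top');save(d,'t35',(300,110,460,220),5)
```

```text
scene knob 239.39473684210526 169.05263157894737 38 166 173 was 239.33 168.97; lift 8mm would shift by [-0.25915215 -2.01342909]
y shift 3mm [0.5410877  0.31501245]
```

View pics/t35.png

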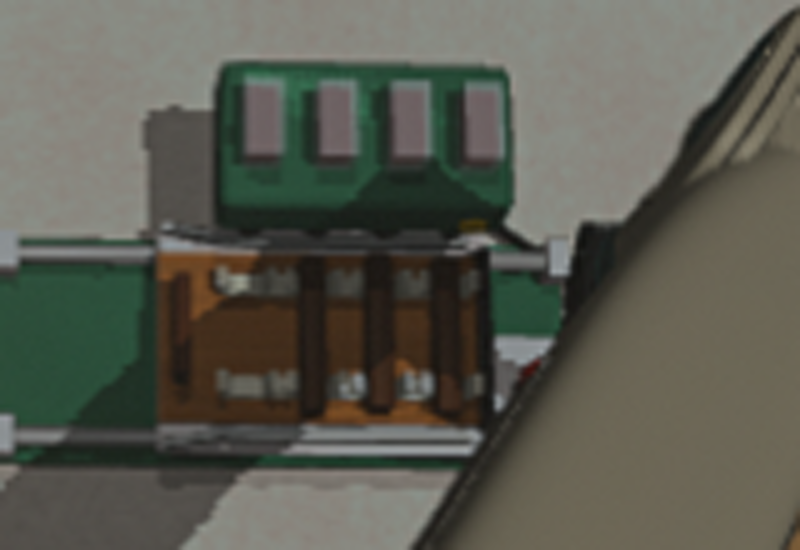

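```bash
python3 -m pendant '1 -0.25 0.95 0 0 0 0;1 -0.25 0.95 0 0 0 0;1 -0.25 0.95 0 0 0 0;1 -0.25 0.95 0 0 0 0;1 0 0 0.5 0 0 0;1 0 0 0.8 0 0 0;1 0 0 0.8 0 0 0;1 0 0 0.6 0 0 0;1 0 0 0 0 0 0;1 0 0 0 0 0 0' 70; python3 -c "
from h import *
go([.563,-.3933,.06])
s=cam('scene'); save(s,'s36',(180,110,300,200),6)"
```

```text
clock: 53.62
position: [0.5634, -0.393, 0.101]
orientation: [-3.14, -0.027, 0.003]
wrist_force: [-0.7, -0.7, 0.2]
gripper_width: -0.0
t 53.6 pos [ 0.5634 -0.393   0.101 ] yawx 0.0170 zdev [-0.0021  0.002 ] F [-0.7 -0.7  0.2] w -0.0000 q [-0.7   0.47 -0.03  1.07  0.    0.85]
tool units [-0.015  0.018  2.049]
```

View pics/s36.png

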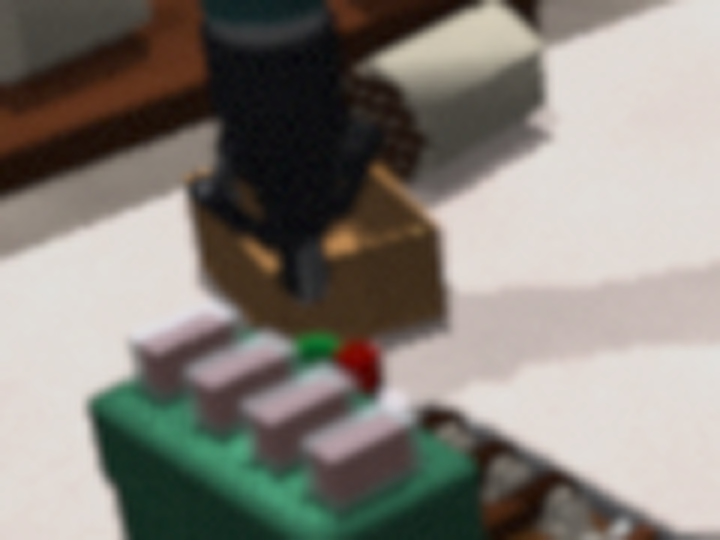

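```bash
python3 -m pendant '1 0 0 0.5 0 0 0;1 0 0 0.6 0 0 0;1 0 0 0.3 0 0 0;1 0 0 0.1 0 0 0;1 0 0 0 0 0 0' | sed -n '2p;4p'; for i in 1 2 3; do python3 -m pendant '1 0 0 0.12 0 0 0;1 0 0 0 0 0 0' | sed -n '2p;4p'; done
```

```text
position: [0.5633, -0.3934, 0.0709]
wrist_force: [-0.3, 0.2, -0.1]
position: [0.5641, -0.3942, 0.0699]
wrist_force: [-0.2, 0.1, 0.1]
position: [0.5641, -0.3942, 0.0675]
wrist_force: [0.2, -0.8, 1.1]
position: [0.5643, -0.3943, 0.0653]
wrist_force: [-1.6, -0.4, 2.2]
```

```bash
for i in 1 2 3 4; do python3 -m pendant '1 0 0 0.12 0 0 0;1 0 0 0 0 0 0' | sed -n '2p;4p'; done
```

```text
position: [0.5644, -0.3944, 0.0631]
wrist_force: [-0.4, 0.0, 3.8]
position: [0.5644, -0.3944, 0.0611]
wrist_force: [-0.7, 0.4, 4.4]
position: [0.5645, -0.3945, 0.0609]
wrist_force: [-3.7, 2.9, 14.7]
position: [0.5646, -0.3945, 0.0607]
wrist_force: [-7.5, 5.7, 24.5]
```

The button bottomed out: about 6 mm of travel, then the force rose sharply at 0.061 m. Retracting for a final check.

```bash
python3 -m pendant '1 0 0 0 0 0 0;1 0 0 -0.5 0 0 0;1 0 0 -1 0 0 0;1 0 0 -1 0 0 0;1 0 0 -1 0 0 0;1 0 0 -1 0 0 0;1 0 0 -1 0 0 0;1 -0.6 0 -0.5 0 0 0;1 -1 0 0 0 0 0;1 -1 0 0 0 0 0' >/dev/null; python3 -m pendant '1 -1 0.5 0 0 0 0;1 -1 0.5 0 0 0 0;1 -1 0.5 0 0 0 0;1 -1 0.5 0 0 0 0;1 -0.5 0 0 0 0 0;1 0 0 0 0 0 0;1 0 0 0 0 0 0;1 0 0 0 0 0 0'
python3 - <<'E'
from h import *
s=cam('scene');d=cam('top');save(d,'t40',(300,110,460,220),5);save(s,'s40',(180,140,340,260),5)
a=s['frame'].astype(int); mm=(a[...,0]>80)&(a[...,1]<.5*a[...,0])&(a[...,2]<.5*a[...,0]); ys,xs=np.where(mm); k=(xs>=230)&(xs<249)&(ys>=158)&(ys<182)
print('scene knob',xs[k].mean(),ys[k].mean())
E
```

```text
clock: 56.75
position: [0.4232, -0.4359, 0.1753]
orientation: [-3.141, -0.027, -0.001]
wrist_force: [-0.2, -0.6, -0.2]
gripper_width: 0.0001
scene knob 239.33333333333334 169.10256410256412
```

View pics/t40.png

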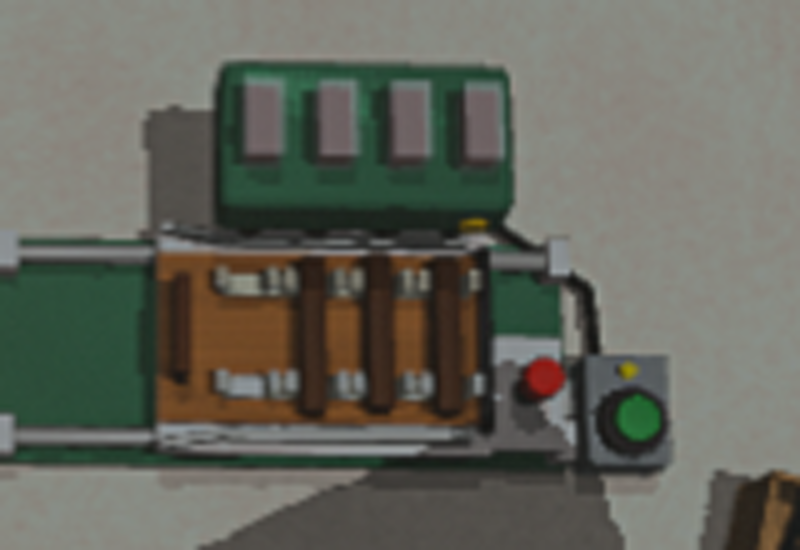

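View pics/s40.png

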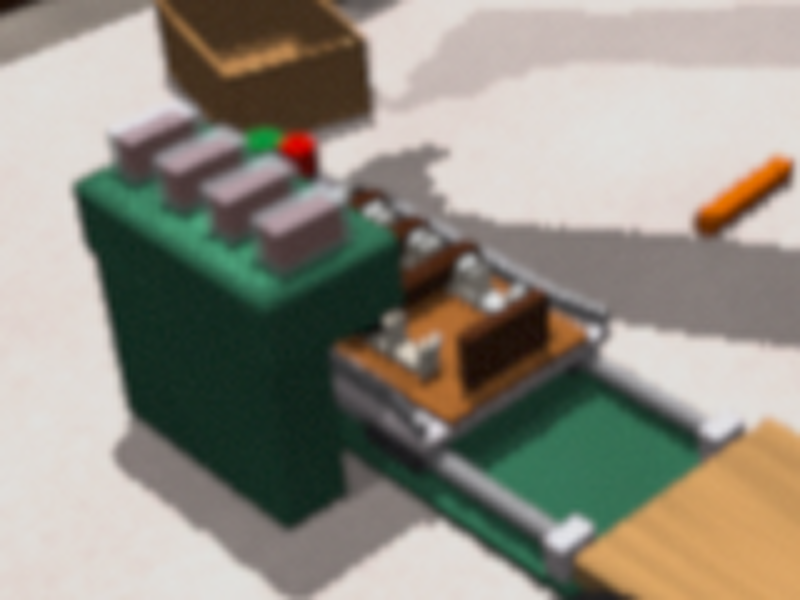

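```bash
python3 -c "
from cell import r
print(r.close_job())"
```

```text
the job is handed in; nothing more can be done
None
```

The job is handed in after about 57 s on the robot clock; it reported no verdict. I drew the shuttle out to the loading position and locked it. The three brown cigars present went into nests of their own, and I left the blue, pink and orange lookalikes alone. I slid the tray over the step to the stop, took the shuttle back under the head, let the plunger lock, and pressed the start button to its end.

**Last checks**
- **Plunger and shuttle:** the knob's picture position is within 0.2 pixel of where it was at the start (an 8 mm lift would move it 2 pixels), so the pin is down at the banding position. My earlier tug test settled nothing: the knob moved 3.2 mm at about 1 N, which is about what the slot's play allows.
- **Tray:** its nose is against the stop and it sits level between the fences. Just after it crossed the step the tail was about 4 mm too high, carrying most of the tray's weight. I lowered it at once; I estimate the underside at 54 mm, against the 70 mm limit.
- **Cigars:** all three lie straight and centred in their nests.
- **Button:** it went down about 6 mm and then the force rose to 24.5 N.
- **Bystanders:** I kept clear of the bundle, the paste jar and the cardboard box and noticed no movement, but did not measure them again.

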